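# Seat the board in the bench jig and offer up the screwdriver to its screw

## Task

Get ready to drive the screw: push the loose board with the started screw fully home into the corner of the wooden jig, square and flush against both fences. Then draw the screwdriver (not the bradawl beside it) out of the sloping tool rack, turn it upright with its point down, and finish while still holding it still, its point right over the screw head and a finger's breadth or two above it without touching. The board stays home, and everything else stays where it stands.

Things in the scene. Friction and masses are not known exactly. Their poses are not given: they have to be found in the camera images.
- jig: Fixed wooden bench jig: base 200 (x) x 240 (y) x 12 mm thick, carrying two fences 22 mm high that meet at a right angle: one along its far (+x) edge, inner face at x = 75 mm, one along its left (+y) edge, inner face at y = 100 mm. Open towards -x and -y. Origin: centre of the underside; x points at the far fence, y at the left fence, z up.
- fence_corner (a point): The jig's inner corner, where both fences and the base's top meet: (75, 100, 12) mm in the jig's frame. Axes as the jig's.
- board: Loose wooden board 80 (x) x 130 (y) x 18 mm, 0.2 kg, flat on the jig's base, 15 to 55 mm short of both fences, a little askew; a steel screw stands in it. Slides under 1 to 3 N when pushed on its near (-x) and right (-y) edges. Origin: centre of the underside; at home its axes run along the jig's and its origin is at (35, 35, 12) mm in the jig's frame.
- board_corner (a point): The board's far left bottom corner, (40, 65, 0) mm in the board's frame: it comes to the fence corner when the board is home.
- screw_head (a point): Top centre of the screw head, (-10, -25, 30) mm in the board's frame; the head is 9 mm across and stands 12 mm above the board.
- tool_rack: Fixed sloping rack: two wooden cheeks 130 x 10 mm, 128 mm high, inner faces 160 mm apart, carry two drilled steel plates (holes 17 mm wide, 11 mm high; the lower plate 60 mm down the slope). Two tools stand in it at y = +45 and -45 mm, leaning 35 to 43 degrees from vertical, handles towards the rack's -x (the robot). Origin: on the worktop below the middle between the mouths; z up.
- rack_middle (a point): Middle between the mouths of the two holes, 115 mm above the worktop. Axes as the rack's. Overhead behind it hangs the wall boiler: underside 0.5 m above the worktop, from world x = 0.55 on, y from -0.18 to 0.22; keep wrist and forearm clear of it when crossing.
- screwdriver: Slotted screwdriver, 85 g, point down in one of the two holes: cylindrical handle 29 mm thick, 92 mm long; blade 6.6 mm thick, 114 mm long. Its y axis runs from point (y = -103) to handle end (y = +103); tool axis at z = 14 mm, blade flat in the xy plane. The shoulder (y = 11) rests on the upper plate: draw it 115 mm along its axis. Grip the handle, fingers closing along the rack's y.
- driver_tip (a point): The screwdriver's point, on its axis: (0, -103, 14) mm in its frame. Axes as the screwdriver's.
- handle_end (a point): The end of the screwdriver's handle, on its axis: (0, 103, 14) mm in its frame.
- bradawl: Bradawl in the rack's other hole: a shorter, pear-shaped wooden handle, 59 mm long and 29 mm thick at its widest, on a thin pointed steel shank. Same axes as the screwdriver: handle towards +y, shoulder at y = 11 mm, tool axis at z = 14 mm. Leave it in the rack.
- awl_end (a point): The end of the bradawl's handle, on its axis: (0, 70, 14) mm in its frame.
- matchbox: Matchbox, 64 x 110 x 19 mm, bystander. Origin: centre of the underside.
- nut_a: Small brass nut, 24 x 28 x 16 mm, bystander. Origin: centre of the underside.
- nut_b: Small brass nut, 24 x 28 x 16 mm, bystander. Origin: centre of the underside.
- cup_white: White cup, 95 x 120 x 62 mm, bystander. Origin: centre of the underside.
- tin_small: Food tin, 75 mm across, 58 mm high, bystander. Origin: centre of the underside.

How it is judged:
On the way, in this order (a step that is already met when the one before it is completed fails the run):
1. the board is home in the jig's corner, square and flush to both fences, while the screwdriver still stands in the rack (x of board_corner in the frame of fence_corner between -0.003 and 0.003 m and y of board_corner in the frame of fence_corner between -0.003 and 0.003 m and angle between the x axis of board and the x axis of jig, either way round below 0.03 rad and z of board_corner in the frame of fence_corner below 0.004 m and distance of screwdriver from where it was at the start of the episode below 0.03 m), for 0.2 s.
2. the screwdriver has been drawn clear of the rack and hangs in the fingers (distance between driver_tip and rack_middle above 0.055 m and z of driver_tip in the frame of tool_rack above 0.1 m and contact force between screwdriver and the fingers above 1 N and contact force between screwdriver and tool_rack below 0.05 N), for 0.2 s.
At the end, for the whole second after the job is handed in: Board flush within 3 mm of both fences and square within 0.03 rad; screwdriver at rest in the fingers, point down, upright within 0.2 rad, its point within 14 mm sideways of the screw head centre and 4 to 50 mm above it, touching neither board nor jig; nothing else shifted over 30 mm (x of board_corner in the frame of fence_corner between -0.003 and 0.003 m and y of board_corner in the frame of fence_corner between -0.003 and 0.003 m and angle between the x axis of board and the x axis of jig, either way round below 0.03 rad and z of board_corner in the frame of fence_corner below 0.004 m and angle between screwdriver's own y axis and vertical below 0.2 rad and horizontal distance between driver_tip and screw_head below 0.014 m and z of driver_tip in the frame of screw_head between 0.004 and 0.05 m and contact force between screwdriver and the fingers above 1 N and contact force between screwdriver and board below 0.05 N and contact force between screwdriver and jig below 0.05 N and linear speed of screwdriver below 0.02 m/s and linear speed of board below 0.01 m/s); the arm keeps its last pose, push and grip.
It fails at once if the bradawl is lifted or knocked out of its place (30 mm) (distance of awl_end from where it was at the start of the episode above 0.03 m).
It fails at once if a bystander (matchbox, nut, cup, tin) is shifted by more than 30 mm (distance of any of matchbox, nut_a, nut_b, cup_white, tin_small from where it was at the start of the episode above 0.03 m).
It also fails if it takes over 72 s, if anything falls off the work surface, if the arm or the gripper's body presses on something with over 40 N, if the wrist force passes 120 N, or if a joint passes its speed limit or range.

## Robot

A 6-joint arm with a two-finger parallel gripper is mounted at the origin on a cart in front of the work surface, level with it; the furniture and walls round the work are solid. World frame = base frame: x ahead of the robot, y to its left, z up, the work surface at z = 0. Lengths are in m, angles in rad, forces in N, time in s.
With the tool pointing down it reaches from about 0.325 to 0.85 m from the base axis. Payload 4.4 kg.
Tool frame: the origin (TCP) lies midway between the tips of the shut fingers; the grasp point (between the pads) lies ctrl.tcp_to_grasp behind it (ctrl.tcp_to_grasp is the distance from the TCP to the grasp point, in m); z points along the fingers, y is the line along which they close (so a half turn about z gives the same grasp; the last joint's range is limited). The gripper opens to 94 mm and grips with 3 to 60 N. Pads are 16 mm wide; open, the fingers measure 119 mm over their backs; the gripper's body (75 mm by 177 mm) begins 78 mm behind the grasp point.
Start: joints at [0.974, 0.207, 1.542, -0, 1.393, -0.15], TCP at [0.248, 0.519, 0.179] pointing down, gripper open.
Joint ranges: [-2.73, 2.73], [-0.86, 2.22], [0.23, 2.46], [-1.11, 4.25], [0.08, 2.63], [-2.82, 2.82]. Speed limits (rad/s): [2.79, 2.79, 3.14, 3.14, 3.14, 3.14].

## Interface

Orientations are given as a rotation vector (axis times angle).
In Python, from bench import observe, get_image, camera_params, job, ctrl gives the robot as it stands.
- The arm moves only by the shell command python3 -m pendant 'ROWS' [FORCE]. ROWS is a JSON object of lists of equal length, an entry for each row: "grip": the finger opening in mm, from 0 to 94; "linear": the shift along the tool's x, y, z in units of 30 mm (1.0 is 30 mm), a list of three; "turn": the turn about the tool's z in units of 8 degrees (1.0 is 8 degrees). In form: {"grip": [grip, ...], "linear": [[dx, dy, dz], ...], "turn": [turn, ...]}. A call has 1 to 20 rows; each row shifts and turns the commanded pose from where the row before left it, along the tool's axes as they then stand; what a row does not reach is not made up. A row lasts 1/8 s, in which the tool goes at most 62.5 mm and 10.7 degrees, less where a joint would pass 70% of its speed; a pose out of reach is approached as far as the arm can. A call is refused whole if a number of a shift passes 1 or a number of a turn 1, either way. A call with a gripper value outside its range is refused whole. The fingers move at their own pace and stop on an object; FORCE is the grip in N (left out, the last holds). Time passes only in rows, so rows that do not move let the fingers close. It gives the time, the measured TCP pose, the force, the opening and the grip force at its end, in the units of the state.
- observe(): the state, without advancing time (a new reading comes with each control period).
- get_image(name): name is "scene" or "side" or "wrist"; returns the picture (400x640x3 uint8, red, green, blue); there is no depth.
- camera_params(name): a dict with "fovy" (degrees; the focal length in pixels is half the picture's height over the tangent of half this angle, whatever the lens; pixels are square), "cx", "cy" (the principal point, pixels), "R" (3x3) and "t" (3): a world point X has camera coordinates R X + t; the wrist camera has in their place "T_tool_cam" (4x4, takes a point from camera to tool coordinates, whose origin is the TCP and whose axes are the flange's). Camera axes: x right, y down, z forward; pixel columns grow to the right and rows downward; lengths in m; the calibration is good to about 2 mm. A picture is of the moment at which its call begins: read the wrist's pose just before it. camera_params takes no time and is no camera call.
- job.close_job(): hands the job in; it is judged then, once.
The state is a dict: "time_s": time; "q": joint angles; "joint_vel": joint speeds; "joint_efforts": joint torques, N m; "tool_pos": TCP position; "tcp_rot": TCP orientation; "force": force on the tool from outside, world axes, zero at the start; "ft_torque": the same for the moment, N m; "opening": finger opening in m; "grip_force": force on a finger pad.
Only numpy, scipy, OpenCV 4.12 (cv2) and the standard library are available. Lean on these libraries where they do the work, as an engineer would, in place of code of your own. Each camera call takes 0.05 s, during which the arm holds its last target. There are 200 camera calls.

## Working session

There is one attempt and no reset: what is moved stays moved. The work goes in short steps, Python scripts to look and compute and a shell command to move; the robot and the scene stay as the last step left them, time stands still between calls to the robot, and variables do not carry over. Pictures are saved under pics/ and viewed, at most 10 in all, crops included, and the job is handed in when it is done.

```bash
ls; mkdir -p pics; cat > h.py <<'E'
import numpy as np, cv2
from scipy.spatial.transform import Rotation as Ro
from bench import observe, get_image, camera_params, job, ctrl
def save(img,name): cv2.imwrite('pics/'+name,img[...,::-1])
def cam(name,obs=None):
    p=camera_params(name); f=200/np.tan(np.radians(p['fovy'])/2)
    if 'R' in p: R=np.array(p['R']);t=np.array(p['t'])
    else:
        T=np.array(p['T_tool_cam']);W=np.eye(4);W[:3,:3]=Ro.from_rotvec(obs['tcp_rot']).as_matrix();W[:3,3]=obs['tool_pos']
        M=np.linalg.inv(W@T);R=M[:3,:3];t=M[:3,3]
    return f,p['cx'],p['cy'],R,t
def ray(c,u,v):
    f,cx,cy,R,t=c; d=R.T@np.array([(u-cx)/f,(v-cy)/f,1]); return -R.T@t,d/np.linalg.norm(d)
def onz(c,u,v,z):
    o,d=ray(c,u,v); return o+d*(z-o[2])/d[2]
def proj(c,X):
    f,cx,cy,R,t=c; q=R@np.asarray(X)+t; return np.array([cx+f*q[0]/q[2],cy+f*q[1]/q[2]])
def tri(rays):
    A=0;b=0
    for o,d in rays:
        P=np.eye(3)-np.outer(d,d);A=A+P;b=b+P@o
    X=np.linalg.solve(A,b); return X,[np.linalg.norm(np.cross(X-o,d)) for o,d in rays]
E
python3 - <<'E'
from h import *
o=observe();print(o,ctrl.tcp_to_grasp)
for n in ['scene','side','wrist']:
    save(get_image(n),n+'0.png');p=camera_params(n);print(n,p)
E
```

```text
pics
{'time_s': 0.0, 'q': array([ 9.73489423e-01,  2.07430494e-01,  1.54291145e+00, -4.00369163e-05,
        1.39348699e+00, -1.50526735e-01]), 'joint_vel': array([-9.02904244e-04,  6.94893474e-05, -4.34499996e-04, -7.97610224e-04,
        8.18247725e-04, -1.41408826e-03]), 'joint_efforts': array([-2.38902276e-04, -3.70883596e+01, -2.81421089e+01,  6.98746461e-02,
        3.63368355e-02, -1.63197292e-04]), 'tool_pos': array([0.24799208, 0.5178332 , 0.17830507]), 'tcp_rot': array([-0.69579409, -3.06277046,  0.00329181]), 'force': array([ 0.14995747, -0.35062081,  0.71593907]), 'ft_torque': array([-0.00787248,  0.01903237, -0.01740419]), 'grip_force': 0.0, 'opening': 0.09387973676578314} 0.0188
scene {'fovy': 57.34277334160855, 'cx': 314.6182326054446, 'cy': 202.30178665783774, 'R': array([[ 0.5293538 , -0.84832655, -0.01125229],
       [-0.40572823, -0.24148094, -0.88151663],
       [ 0.74509675,  0.47119955, -0.47201888]]), 't': array([-0.23421155,  0.33919415,  0.77380891])}
side {'fovy': 51.39005433714288, 'cx': 317.93580561511686, 'cy': 203.38603283713172, 'R': array([[ 0.37211194, -0.92816882,  0.00594532],
       [-0.61842518, -0.25269901, -0.74410585],
       [ 0.69215822,  0.27321394, -0.66803528]]), 't': array([-0.13447052,  0.42799734,  1.34978248])}
wrist {'fovy': 59.56669255838704, 'cx': 321.67401010593824, 'cy': 200.142775206817, 'T_tool_cam': array([[-1.12626004e-03, -9.64470618e-01, -2.64187732e-01,
         7.81753507e-02],
       [ 9.99998612e-01, -1.41054652e-03,  8.86385570e-04,
        -3.85273316e-04],
       [-1.22754192e-03, -2.64186368e-01,  9.64470869e-01,
        -2.05518724e-01],
       [ 0.00000000e+00,  0.00000000e+00,  0.00000000e+00,
         1.00000000e+00]])}
```

View pics/scene0.png

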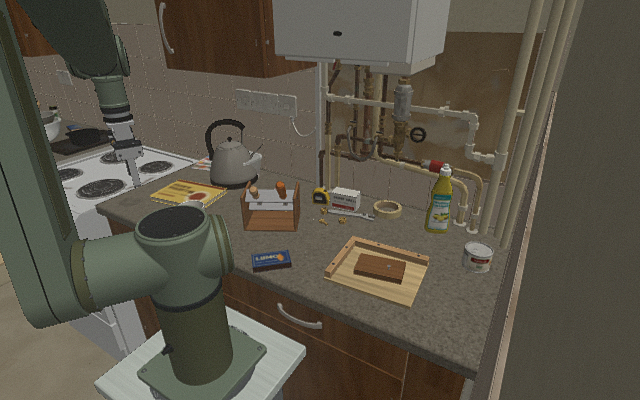

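View pics/side0.png

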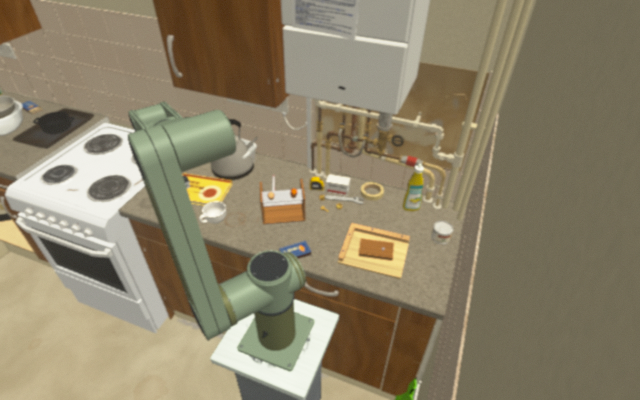

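The scene view shows the rack at about (271,205) with two handles near (254,190) and (281,187), and the jig at about (378,270) with the board at (380,267). The side view shows the rack at (283,207) and the jig at (375,250). I'll get rough positions from these and zoom in.

```bash
python3 - <<'E'
from h import *
s=cam('scene');d=cam('side')
print('jig',onz(s,378,270,.02),onz(d,375,250,.02))
print('rackbase',onz(s,271,230,0),onz(d,283,222,0))
for n,a in [('jigcorners',[(355,238),(429,262),(408,303),(326,274)])]:
    for q in a: print(q,onz(s,*q,.012))
print('corners side',[onz(d,*q,.012).round(3) for q in [(350,226),(410,235),(403,276),(339,258)]])
a=cv2.imread('pics/scene0.png');b=cv2.imread('pics/side0.png')
def z(i,x,y,w,h): return cv2.resize(i[y:y+h,x:x+w],(400,300),interpolation=cv2.INTER_CUBIC)
m=np.vstack([np.hstack([z(a,230,165,80,60),z(a,320,225,120,90)]),np.hstack([z(b,245,165,80,60),z(b,320,205,120,90)])])
cv2.imwrite('pics/m1.png',m)
E
```

```text
jig [ 0.45213418 -0.19994025  0.02      ] [ 0.45860539 -0.19752785  0.02      ]
rackbase [0.48676189 0.20071902 0.        ] [0.48197817 0.20588231 0.        ]
(355, 238) [ 0.57234821 -0.07027097  0.012     ]
(429, 262) [ 0.5706282  -0.30680291  0.012     ]
(408, 303) [ 0.38078306 -0.31109991  0.012     ]
(326, 274) [ 0.37177047 -0.08119822  0.012     ]
corners side [array([ 0.554, -0.065,  0.012]), array([ 0.597, -0.305,  0.012]), array([ 0.382, -0.326,  0.012]), array([ 0.375, -0.081,  0.012])]
```

View pics/m1.png

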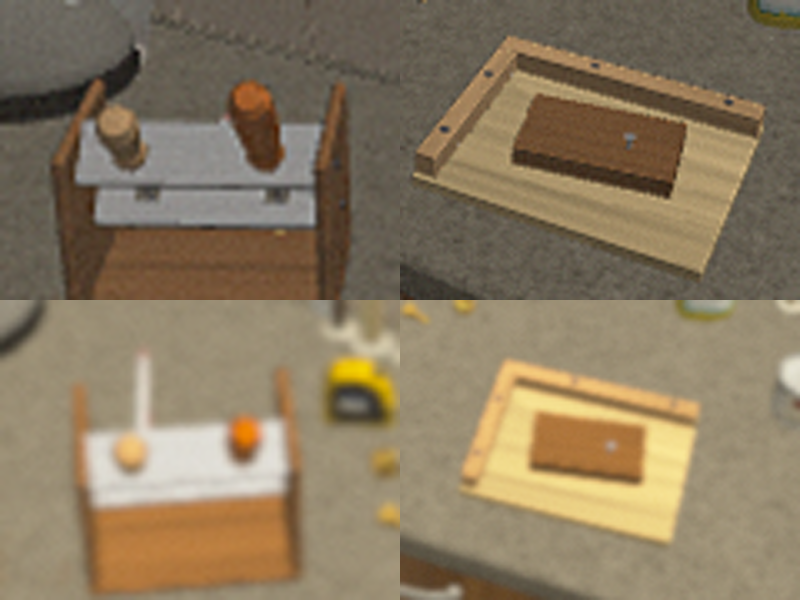

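The upper-left crop shows the pear-shaped light bradawl in the left hole and the long orange screwdriver in the right hole. The jig holds the board short of both fences with the screw visible. Next: raise, square up the tool, and look with the wrist camera over the rack.

```bash
python3 -m pendant '{"grip":[94,94,94,94,94,94,94,94,94,94,94,94,94,94,94],"linear":[[0,0,-1],[0,0,-1],[0,0,-1],[0,0,-1],[-0.5,-1,0],[-0.5,-1,0],[-0.5,-1,0],[-0.5,-1,0],[-0.5,-1,0],[-0.5,-1,0],[-0.5,-1,0],[-0.5,-1,0],[-0.5,-1,0],[-0.5,-1,0],[0,0,0]],"turn":[-0.8,-0.8,-0.8,-0.8,0,0,0,0,0,0,0,0,0,0,0]}'
python3 - <<'E'
from h import *
import pickle
o=observe();im=get_image('wrist');save(im,'w1.png');pickle.dump(o,open('w1.pkl','wb'))
print(Ro.from_rotvec(o['tcp_rot']).as_matrix().round(3))
E
```

```text
time_s: 2.02
tool_pos: [0.3989, 0.2171, 0.2991]
tcp_rot: [-0.006, -3.141, 0.0]
force: [0.3, 1.2, 0.1]
opening: 0.094
grip_force: 0.0
[[-1.     0.004 -0.001]
 [ 0.004  1.    -0.   ]
 [ 0.001 -0.    -1.   ]]
```

View pics/w1.png

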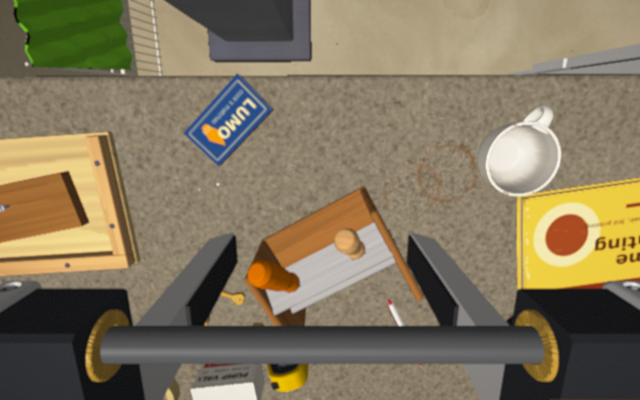

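The wrist view has +y to the right and +x down. It shows the rack yawed: orange handle from its end at about (260,275) to its shoulder at (295,283), bradawl end at (347,240). The jig's left fence is at x≈115. I'll take more views while crossing to the jig.

```bash
python3 -m pendant '{"grip":[94,94,94,94,94,94,94],"linear":[[0,-1,0],[0,-1,0],[0,-1,0],[0,-1,0],[0,-1,0],[0,-1,0],[0,0,0]],"turn":[0,0,0,0,0,0,0]}' >/dev/null
python3 - <<'E'
from h import *
import pickle
o=observe();im=get_image('wrist');save(im,'w2.png');pickle.dump(o,open('w2.pkl','wb'))
E
python3 -m pendant '{"grip":[94,94,94,94,94,94,94,94],"linear":[[0,-1,0],[0,-1,0],[0,-1,0],[0,-1,0],[0,-1,0],[0,-1,0],[0,-1,0],[0,0,0]],"turn":[0,0,0,0,0,0,0,0]}'
python3 - <<'E'
from h import *
import pickle
o=observe();im=get_image('wrist');save(im,'w3.png');pickle.dump(o,open('w3.pkl','wb'))
a=cv2.imread('pics/w2.png');b=cv2.imread('pics/w3.png')
c=cv2.resize(a[180:360,330:630],None,fx=8/3,fy=8/3)[:300]
# jig view
cv2.imwrite('pics/w3b.png',cv2.resize(b,(800,500)))
E
```

```text
time_s: 4.0
tool_pos: [0.399, -0.1711, 0.2991]
tcp_rot: [-0.001, -3.141, -0.002]
force: [-0.8, 0.6, -0.9]
opening: 0.0937
grip_force: 0.0
```

View pics/w3b.png

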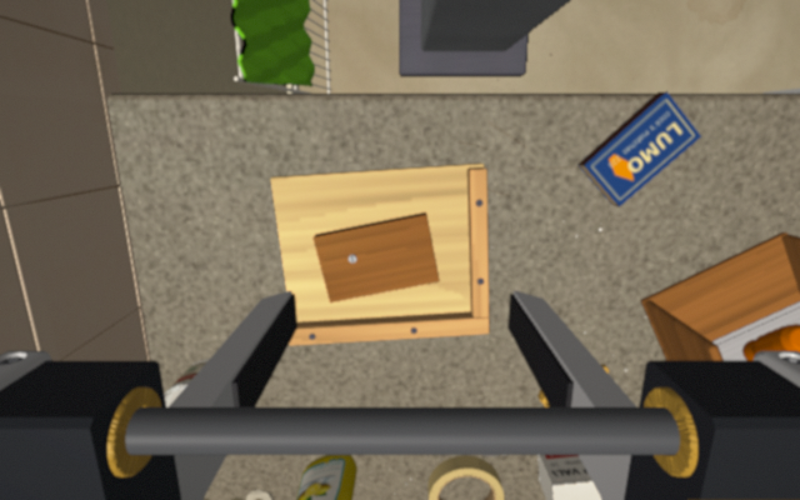

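View pics/w2.png

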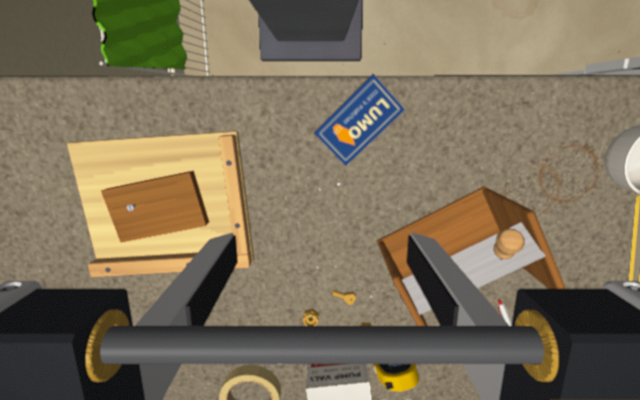

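In w3 the jig is at px (400,260) of the 800-wide picture, with the board's corners near (315,236), (427,213), (438,280), (330,302) and the screw at (352,259). In w2 a finger hides the screwdriver; the bradawl end is at (509,242). Next I'll segment and measure.

```bash
python3 - <<'E'
from h import *
import pickle
im=cv2.imread('pics/w3.png');o=pickle.load(open('w3.pkl','rb'));c=cam('wrist',o)
hsv=cv2.cvtColor(im,cv2.COLOR_BGR2HSV)
for p in [(300,205),(240,160),(384,180),(300,263),(330,60)]: print(p,hsv[p[1],p[0]])
roi=np.zeros(im.shape[:2],np.uint8);roi[120:285,205:400]=255
S,V,H=hsv[...,1],hsv[...,2],hsv[...,0]
def quad(m):
    m=cv2.morphologyEx(m&roi,cv2.MORPH_OPEN,np.ones((5,5)))
    k=max(cv2.findContours(m,0,1)[0],key=cv2.contourArea);print('area',cv2.contourArea(k))
    for e in np.linspace(.01,.08,15):
        a=cv2.approxPolyDP(cv2.convexHull(k),e*cv2.arcLength(k,True),True)
        if len(a)<=4: break
    return a[:,0],m,k
jig=((S>70)&(V>60)&(H<30)).astype(np.uint8)*255
board=((S>110)&(V<165)&(V>70)&(H<16)).astype(np.uint8)*255
q,mj,kj=quad(jig);print('jig',q.tolist(),[onz(c,*x,.012)[:2].round(4).tolist() for x in q],[onz(c,*x,.034)[:2].round(4).tolist() for x in q])
q,mb,kb=quad(board);print('board',q.tolist())
W=np.array([onz(c,*x,.030)[:2] for x in q]);print(W.round(4).tolist(),np.linalg.norm(W-np.roll(W,-1,0),axis=1))
kw=np.array([onz(c,*x,.030)[:2] for x in kb[:,0]]).astype(np.float32)
print('rect',cv2.minAreaRect(kw))
cv2.imwrite('pics/mask.png',np.hstack([mj[110:290,200:400],mb[110:290,200:400]]))
print('screw',onz(c,352/1.25,259/1.25,.042))
E
```

```text
(300, 205) [ 15 173 159]
(240, 160) [ 20 113 224]
(384, 180) [ 17 132 224]
(300, 263) [ 17 131 228]
(330, 60) [13 30 77]
area 22493.5
jig [[387, 131], [391, 267], [231, 276], [217, 141]] [[0.3566, -0.0794], [0.5631, -0.0634], [0.5777, -0.3113], [0.3699, -0.3162]] [[0.355, -0.0835], [0.5523, -0.0682], [0.5662, -0.305], [0.3677, -0.3097]]
area 4447.5
board [[340, 172], [349, 224], [264, 238], [253, 189]]
[[0.4108, -0.1449], [0.4865, -0.1311], [0.5077, -0.254], [0.4346, -0.266]] [0.07700676 0.12474585 0.074085   0.12345016]
rect ((0.459980309009552, -0.19927802681922913), (0.0789492130279541, 0.12701353430747986), 11.384182929992676)
screw [ 0.45758823 -0.22558185  0.042     ]
```

```bash
python3 -m pendant '{"grip":[94,94,94,94,94,94,94,94,94,94,94,94],"linear":[[0.12,-0.6,0],[0,-0.6,-0],[0,0,1],[0,0,1],[0,0,1],[0,0,1],[0,0,1],[0,0,1],[0,0,1],[0,0,1],[0,0,0.8],[0,0,0]],"turn":[-0.46,0,0,0,0,0,0,0,0,0,0,0]}'
python3 - <<'E'
from h import *
save(get_image('wrist'),'w4.png')
E
```

```text
time_s: 5.55
tool_pos: [0.3947, -0.2055, 0.0337]
tcp_rot: [0.1, -3.136, -0.006]
force: [-0.4, 0.2, 0.4]
opening: 0.0937
grip_force: 0.0
```

View pics/w4.png

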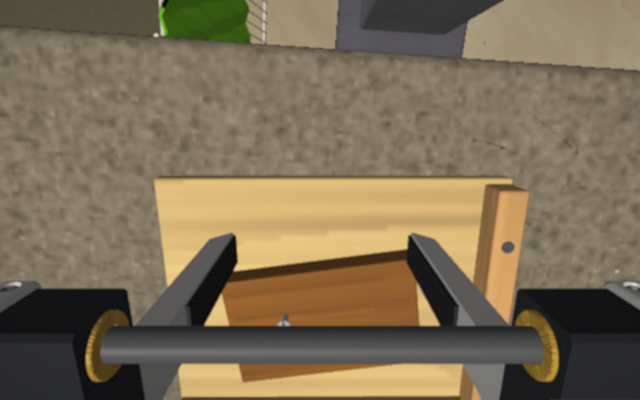

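The jig's near edge is level in the picture, so the tool is aligned, and both fingertips stand short of the board's near edge. Now lower and push.

```bash
python3 -m pendant '{"grip":[94,94,94,94,94,94,94,94,94,94,94,94,94],"linear":[[0,0,0.25],[0,0,0.23],[0,0,0],[-0.2,0,0],[-0.2,0,0],[-0.2,0,0],[-0.2,0,0],[-0.2,0,0],[-0.2,0,0],[-0.2,0,0],[-0.1,0,0],[-0.1,0,0],[0,0,0]],"turn":[0,0,0,0,0,0,0,0,0,0,0,0,0]}'
python3 -m pendant '{"grip":[94,94,94,94,94],"linear":[[-0.06,0,0],[-0.06,0,0],[-0.06,0,0],[0,0,0],[0,0,0]],"turn":[0,0,0,0,0]}'
```

```text
time_s: 7.22
tool_pos: [0.4441, -0.2044, 0.0211]
tcp_rot: [-0.101, 3.14, -0.0]
force: [-0.1, -0.5, 0.1]
opening: 0.0942
grip_force: 0.0
time_s: 7.85
tool_pos: [0.4493, -0.2039, 0.021]
tcp_rot: [0.101, -3.14, -0.0]
force: [-0.4, 0.4, 0.5]
opening: 0.0939
grip_force: 0.0
```

```bash
python3 -m pendant '{"grip":[94,94,94],"linear":[[-0.05,0,0],[-0.05,0,0],[0,0,0]],"turn":[0,0,0]}'
python3 -m pendant '{"grip":[94,94,94],"linear":[[-0.05,0,0],[-0.05,0,0],[0,0,0]],"turn":[0,0,0]}'
python3 - <<'E'
from h import *
save(get_image('wrist'),'w5.png')
E
```

```text
time_s: 8.22
tool_pos: [0.4525, -0.2038, 0.0211]
tcp_rot: [-0.101, 3.14, -0.0]
force: [0.4, -0.1, 0.4]
opening: 0.0938
grip_force: 0.0
time_s: 8.6
tool_pos: [0.4555, -0.2036, 0.0211]
tcp_rot: [-0.101, 3.14, -0.0]
force: [0.0, 0.8, 0.7]
opening: 0.0939
grip_force: 0.0
```

View pics/w5.png

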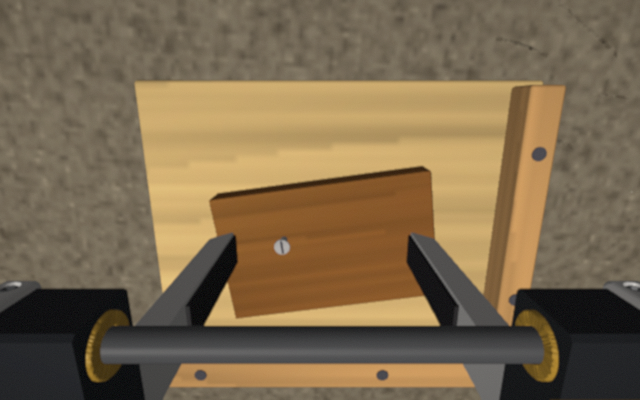

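The fingers have passed above the board: opened wide, the linkage draws the tips back and up, and the board still sits tilted and unmoved. Back off, shut the fingers (tips at the TCP), and push again.

```bash
python3 -m pendant '{"grip":[94,94,94,0,0,0,0,0,0,0,0,0],"linear":[[0.8,0,0],[0.8,0,0],[0.6,0,0],[0,0,-0.5],[0,0,0],[0,0,0],[0,0,0],[0,0,0],[0,0,0],[0,0,0],[0,0,0],[0,0,0]],"turn":[0,0,0,0,0,0,0,0,0,0,0,0]}' 5
cat > meas.py <<'E'
from h import *
import sys
o=observe();im=get_image('wrist');save(im,sys.argv[1]);c=cam('wrist',o)
hsv=cv2.cvtColor(im[...,::-1].copy(),cv2.COLOR_BGR2HSV);H,S,V=cv2.split(hsv)
m=((S>110)&(V<185)&(V>60)&(H<18)).astype(np.uint8)*255
m=cv2.morphologyEx(m,cv2.MORPH_OPEN,np.ones((5,5)))
n,l,st,ce=cv2.connectedComponentsWithStats(m)
for i in np.argsort(-st[1:,4])[:3]+1:
    k=cv2.findContours((l==i).astype(np.uint8),0,1)[0][0]
    W=np.array([onz(c,*x,.03)[:2] for x in k[:,0]]).astype(np.float32)
    print(st[i],cv2.minAreaRect(W),cv2.boxPoints(cv2.minAreaRect(W)).round(4).tolist())
E
python3 meas.py w6.png
```

```text
time_s: 10.15
tool_pos: [0.3894, -0.2079, 0.036]
tcp_rot: [-0.101, 3.14, -0.0]
force: [0.0, 0.2, 0.7]
opening: 0.0076
grip_force: 0.0
[ 470  193   51  133 2018] ((0.40492725372314453, -0.0929521918296814), (0.09493590891361237, 0.021905040368437767), 3.086216449737549) [[0.35690000653266907, -0.08460000157356262], [0.3580999970436096, -0.10639999806880951], [0.4528999924659729, -0.10130000114440918], [0.45170000195503235, -0.0794999971985817]]
[ 360  256   57   33 1624] ((0.4172462224960327, -0.1612551510334015), (0.024037232622504234, 0.03708638995885849), 7.701038837432861) [[0.40290001034736633, -0.1445000022649765], [0.40779998898506165, -0.18119999766349792], [0.43160000443458557, -0.17800000309944153], [0.42669999599456787, -0.1412999927997589]]
[ 312  267   20   60 1041] ((0.4376350939273834, -0.20443719625473022), (0.044989921152591705, 0.013225716538727283), 3.5756468772888184) [[0.4147999882698059, -0.19920000433921814], [0.4156000018119812, -0.21240000426769257], [0.46050000190734863, -0.20960000157356262], [0.45969998836517334, -0.1964000016450882]]
```

```bash
python3 -m pendant '{"grip":[0,0,0,0,0,0,0,0,0,0,0,0,0],"linear":[[0,0.1,0.3],[0,0,0.3],[-0.2,0,0],[-0.2,0,0],[-0.2,0,0],[-0.2,0,0],[-0.2,0,0],[-0.2,0,0],[-0.2,0,0],[-0.1,0,0],[-0.1,0,0],[-0.1,0,0],[0,0,0]],"turn":[0,0,0,0,0,0,0,0,0,0,0,0,0]}'
python3 -m pendant '{"grip":[0,0,0],"linear":[[-0.05,0,0],[-0.05,0,0],[0,0,0]],"turn":[0,0,0]}'
python3 -m pendant '{"grip":[0,0,0],"linear":[[-0.05,0,0],[-0.05,0,0],[0,0,0]],"turn":[0,0,0]}'
```

```text
time_s: 11.82
tool_pos: [0.4403, -0.2016, 0.0181]
tcp_rot: [-0.101, 3.14, -0.0]
force: [-0.2, 0.6, -0.2]
opening: 0.0007
grip_force: 0.0
time_s: 12.2
tool_pos: [0.4433, -0.2014, 0.0181]
tcp_rot: [-0.101, 3.14, -0.0]
force: [-0.2, -0.5, 0.3]
opening: 0.0003
grip_force: 0.0
time_s: 12.58
tool_pos: [0.4462, -0.2012, 0.0181]
tcp_rot: [-0.101, 3.14, -0.0]
force: [0.2, -0.1, 0.1]
opening: 0.0005
grip_force: 0.0
```

```bash
python3 -m pendant '{"grip":[0,0,0],"linear":[[-0.05,0,0],[-0.05,0,0],[0,0,0]],"turn":[0,0,0]}'|grep -E 'pos|force'
python3 -m pendant '{"grip":[0,0,0],"linear":[[-0.05,0,0],[-0.05,0,0],[0,0,0]],"turn":[0,0,0]}'|grep -E 'pos|force'
python3 meas.py w7.png
```

```text
tool_pos: [0.4493, -0.201, 0.0181]
force: [-0.4, 0.1, -0.1]
grip_force: 0.0
tool_pos: [0.4523, -0.2008, 0.0181]
force: [0.1, -0.5, -0.0]
grip_force: 0.0
[  204   176   230   126 18714] ((0.46093058586120605, -0.19953066110610962), (0.08057038486003876, 0.12946918606758118), 11.35698127746582) [[0.40869998931884766, -0.14399999380111694], [0.4341999888420105, -0.27090001106262207], [0.5131999850273132, -0.2551000118255615], [0.4876999855041504, -0.12809999287128448]]
[ 479   92   50  234 4196] ((0.4321887195110321, -0.09694221615791321), (0.1419178545475006, 0.010748952627182007), 3.6171798706054688) [[0.3610000014305115, -0.09610000252723694], [0.36169999837875366, -0.10679999738931656], [0.5033000111579895, -0.09780000150203705], [0.5026999711990356, -0.08709999918937683]]
[152 374  37  15 426] ((0.558815598487854, -0.2953144907951355), (0.024029837921261787, 0.010898972861468792), 88.24064636230469) [[0.5529999732971191, -0.30720001459121704], [0.5638999938964844, -0.3075000047683716], [0.5645999908447266, -0.28349998593330383], [0.5536999702453613, -0.2831000089645386]]
```

View pics/w7.png

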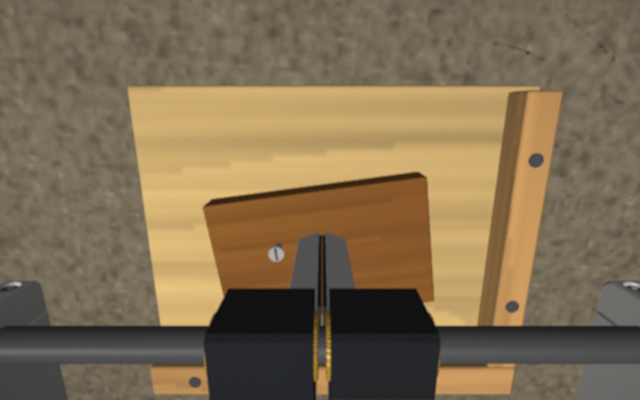

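The board has not moved: the fingertips (323,235) are above it, so the real tips end some 20 mm short of the nominal TCP. I'll back off and touch down gently on the jig's base to find the true tip height.

```bash
cat > chk.py <<'E'
import sys
from bench import observe
o=observe();f=o['force'];print(o['time_s'],o['tool_pos'].round(4),f.round(1))
sys.exit(int(abs(f).max()>float(sys.argv[1])))
E
python3 -m pendant '{"grip":[0,0,0,0],"linear":[[0.8,0,0],[0.8,0,0],[0.5,0,0],[0,0,0]],"turn":[0,0,0,0]}' >/dev/null
python3 -m pendant '{"grip":[0,0],"linear":[[0,0,0.07],[0,0,0]],"turn":[0,0]}' >/dev/null; python3 chk.py 3 &&
python3 -m pendant '{"grip":[0,0],"linear":[[0,0,0.07],[0,0,0]],"turn":[0,0]}' >/dev/null; python3 chk.py 3 &&
python3 -m pendant '{"grip":[0,0],"linear":[[0,0,0.07],[0,0,0]],"turn":[0,0]}' >/dev/null; python3 chk.py 3 &&
python3 -m pendant '{"grip":[0,0],"linear":[[0,0,0.07],[0,0,0]],"turn":[0,0]}' >/dev/null; python3 chk.py 3 &&
python3 -m pendant '{"grip":[0,0],"linear":[[0,0,0.07],[0,0,0]],"turn":[0,0]}' >/dev/null; python3 chk.py 3
```

```text
14.125 [ 0.3899 -0.205   0.0159] [-0.5 -0.1  1.5]
14.375 [ 0.3893 -0.2046  0.0136] [ 0.3  0.3 -0.5]
14.625 [ 0.3891 -0.2047  0.0115] [-0.5  0.  -0.1]
14.875 [ 0.3891 -0.2047  0.0095] [ 0.8  0.7 -0. ]
15.125 [ 0.3891 -0.2047  0.0074] [ 0.6 -0.2 -0.2]
```

```bash

python3 -m pendant '{"grip":[0,0],"linear":[[0,0,0.07],[0,0,0]],"turn":[0,0]}' >/dev/null; python3 chk.py 3 &&
python3 -m pendant '{"grip":[0,0],"linear":[[0,0,0.07],[0,0,0]],"turn":[0,0]}' >/dev/null; python3 chk.py 3 &&
python3 -m pendant '{"grip":[0,0],"linear":[[0,0,0.07],[0,0,0]],"turn":[0,0]}' >/dev/null; python3 chk.py 3 &&
python3 -m pendant '{"grip":[0,0],"linear":[[0,0,0.07],[0,0,0]],"turn":[0,0]}' >/dev/null; python3 chk.py 3 &&
python3 -m pendant '{"grip":[0,0],"linear":[[0,0,0.07],[0,0,0]],"turn":[0,0]}' >/dev/null; python3 chk.py 3 && 
python3 -m pendant '{"grip":[0,0],"linear":[[0,0,0.07],[0,0,0]],"turn":[0,0]}' >/dev/null; python3 chk.py 3
```

```text
15.375 [ 0.3891 -0.2047  0.0053] [ 0.3  0.2 -0.2]
15.625 [ 0.3891 -0.2047  0.0032] [-0.6 -1.4 -0.7]
15.875 [ 0.3891 -0.2047  0.0011] [-0.6  0.   0.7]
16.125 [ 0.3891 -0.2047 -0.001 ] [-0.   0.9  0.3]
16.375 [ 0.3891 -0.2047 -0.0031] [ 0.8  0.7 -0.1]
16.625 [ 0.3891 -0.2047 -0.0052] [-0.4  0.6  0.1]
```

```bash

python3 -m pendant '{"grip":[0,0],"linear":[[0,0,0.07],[0,0,0]],"turn":[0,0]}' >/dev/null; python3 chk.py 3 &&
python3 -m pendant '{"grip":[0,0],"linear":[[0,0,0.07],[0,0,0]],"turn":[0,0]}' >/dev/null; python3 chk.py 3 &&
python3 -m pendant '{"grip":[0,0],"linear":[[0,0,0.07],[0,0,0]],"turn":[0,0]}' >/dev/null; python3 chk.py 3 &&
python3 -m pendant '{"grip":[0,0],"linear":[[0,0,0.07],[0,0,0]],"turn":[0,0]}' >/dev/null; python3 chk.py 3 
```

```text
16.875 [ 0.3891 -0.2047 -0.0073] [-0.2 -0.1  0.2]
17.125 [ 0.3891 -0.2047 -0.0094] [-0.2  0.5 -0.1]
17.375 [ 0.3891 -0.2047 -0.0115] [ 0.6 -0.1  0.5]
17.625 [ 0.3891 -0.2048 -0.0136] [-0.5 -0.1  1.1]
```

```bash

python3 -m pendant '{"grip":[0,0],"linear":[[0,0,0.05],[0,0,0]],"turn":[0,0]}' >/dev/null; python3 chk.py 3 &&
python3 -m pendant '{"grip":[0,0],"linear":[[0,0,0.05],[0,0,0]],"turn":[0,0]}' >/dev/null; python3 chk.py 3 &&
python3 -m pendant '{"grip":[0,0],"linear":[[0,0,0.05],[0,0,0]],"turn":[0,0]}' >/dev/null; python3 chk.py 3 &&
python3 -m pendant '{"grip":[0,0],"linear":[[0,0,0.05],[0,0,0]],"turn":[0,0]}' >/dev/null; python3 chk.py 3 
python3 - <<'E'
from h import *
save(get_image('scene'),'s2.png');save(get_image('wrist'),'w8.png')
E
```

```text
17.875 [ 0.3893 -0.2049 -0.0138] [-3.1  1.6 11.4]
17.875 [ 0.3893 -0.2049 -0.0138] [-3.1  1.6 11.4]
17.875 [ 0.3893 -0.2049 -0.0138] [-3.1  1.6 11.4]
17.875 [ 0.3893 -0.2049 -0.0138] [-3.1  1.6 11.4]
```

Contact at TCP z ≈ -0.0137 means the shut tips end about 26 mm behind the reported TCP. Raise 4 mm and push.

```bash
python3 -m pendant '{"grip":[0,0,0,0,0,0,0,0,0,0,0,0,0],"linear":[[0,0,-0.2],[0,0,0],[-0.2,0,0],[-0.2,0,0],[-0.2,0,0],[-0.2,0,0],[-0.2,0,0],[-0.2,0,0],[-0.2,0,0],[-0.1,0,0],[-0.1,0,0],[-0.1,0,0],[0,0,0]],"turn":[0,0,0,0,0,0,0,0,0,0,0,0,0]}' >/dev/null; python3 chk.py 9
python3 -m pendant '{"grip":[0,0,0],"linear":[[-0.05,0,0],[-0.05,0,0],[0,0,0]],"turn":[0,0,0]}' >/dev/null; python3 chk.py 9 &&
python3 -m pendant '{"grip":[0,0,0],"linear":[[-0.05,0,0],[-0.05,0,0],[0,0,0]],"turn":[0,0,0]}'>/dev/null; python3 chk.py 9 &&
python3 -m pendant '{"grip":[0,0,0],"linear":[[-0.05,0,0],[-0.05,0,0],[0,0,0]],"turn":[0,0,0]}'>/dev/null; python3 chk.py 9
python3 meas.py w9.png
```

```text
19.6 [ 0.4406 -0.2017 -0.0088] [-0.2 -0.7  0.4]
19.975 [ 0.4433 -0.2014 -0.0089] [-0.7  0.2  0.1]
20.35 [ 0.4464 -0.2012 -0.0089] [-0.4  0.2 -0.3]
20.725 [ 0.4494 -0.201  -0.009 ] [ 0.8  0.4 -0.4]
[  501    95   100   232 11568] ((0.4207964539527893, -0.08926047384738922), (0.12145072966814041, 0.030424419790506363), 3.657703161239624) [[0.35920000076293945, -0.07800000160932541], [0.3612000048160553, -0.10830000042915344], [0.48240000009536743, -0.1005999967455864], [0.4803999960422516, -0.07020000368356705]]
[ 436  364  106   36 2568] ((0.5193408727645874, -0.09872107207775116), (0.024431370198726654, 0.06196686625480652), 3.568080425262451) [[0.5052000284194946, -0.06859999895095825], [0.5091000199317932, -0.13040000200271606], [0.5335000157356262, -0.12890000641345978], [0.5296000242233276, -0.06700000166893005]]
[ 190  274  101   52 2399] ((0.4749588668346405, -0.24206745624542236), (0.030331715941429138, 0.053420666605234146), 4.826117038726807) [[0.4575999975204468, -0.2167000025510788], [0.46209999918937683, -0.27000001072883606], [0.49230000376701355, -0.26739999651908875], [0.4878000020980835, -0.2142000049352646]]
```

```bash

python3 -m pendant '{"grip":[0,0,0],"linear":[[-0.05,0,0],[-0.05,0,0],[0,0,0]],"turn":[0,0,0]}' >/dev/null; python3 chk.py 5 &&
python3 -m pendant '{"grip":[0,0,0],"linear":[[-0.05,0,0],[-0.05,0,0],[0,0,0]],"turn":[0,0,0]}'>/dev/null; python3 chk.py 5 &&
python3 -m pendant '{"grip":[0,0,0],"linear":[[-0.05,0,0],[-0.05,0,0],[0,0,0]],"turn":[0,0,0]}'>/dev/null; python3 chk.py 5 &&
python3 -m pendant '{"grip":[0,0,0],"linear":[[-0.05,0,0],[-0.05,0,0],[0,0,0]],"turn":[0,0,0]}'>/dev/null; python3 chk.py 5
```

```text
21.15 [ 0.45   -0.2008 -0.0091] [-7.9 -1.   5.5]
21.15 [ 0.45   -0.2008 -0.0091] [-7.9 -1.   5.5]
21.15 [ 0.45   -0.2008 -0.0091] [-7.9 -1.   5.5]
21.15 [ 0.45   -0.2008 -0.0091] [-7.9 -1.   5.5]
```

```bash

python3 -m pendant '{"grip":[0,0,0,0,0,0,0,0,0],"linear":[[-0.05,0,0],[0,0,0],[0.4,0,0],[0,-0.95,0],[0,-0.95,0],[0,-1,0],[-1,0,0],[-0.95,0,0],[0,0,0]],"turn":[0,0,0,0,0,0,0,0,0]}'>/dev/null; python3 chk.py 9
python3 -m pendant '{"grip":[0,0,0,0,0,0,0,0,0,0,0,0,0],"linear":[[0,0,0],[0,0,0],[0,0,0],[0,0,0],[0,0,0],[0,0,0],[0,0,0],[0,0,0],[0,0,0],[0,0,0],[0,0,0],[0,0,0],[0,0,0]],"turn":[1,1,1,1,1,1,1,1,1,1,1,0.25,0]}'|grep -E 'rot|pos'; python3 chk.py 9
```

```text
22.275 [ 0.5076 -0.285  -0.0086] [-0.   0.1  0. ]
tool_pos: [0.5051, -0.2845, -0.009]
tcp_rot: [-2.147, -2.293, 0.0]
23.9 [ 0.5051 -0.2845 -0.009 ] [-0.5  0.6 -0.1]
```

```bash
python3 -m pendant '{"grip":[0,0,0,0,0,0,0,0,0,0,0],"linear":[[0.2,0,0],[0.2,0,0],[0.2,0,0],[0.2,0,0],[0.2,0,0],[0.2,0,0],[0.1,0,0],[0.1,0,0],[0.1,0,0],[0.1,0,0],[0,0,0]],"turn":[0,0,0,0,0,0,0,0,0,0,0]}' >/dev/null; python3 chk.py 7
python3 -m pendant '{"grip":[0,0,0],"linear":[[0.05,0,0],[0.05,0,0],[0,0,0]],"turn":[0,0,0]}' >/dev/null; python3 chk.py 5 &&
python3 -m pendant '{"grip":[0,0,0],"linear":[[0.05,0,0],[0.05,0,0],[0,0,0]],"turn":[0,0,0]}'>/dev/null; python3 chk.py 5 &&
python3 -m pendant '{"grip":[0,0,0],"linear":[[0.05,0,0],[0.05,0,0],[0,0,0]],"turn":[0,0,0]}'>/dev/null; python3 chk.py 5 &&
python3 -m pendant '{"grip":[0,0,0],"linear":[[0.05,0,0],[0.05,0,0],[0,0,0]],"turn":[0,0,0]}'>/dev/null; python3 chk.py 5
```

```text
25.275 [ 0.5027 -0.2361 -0.009 ] [ 0.  -0.8 -0.2]
25.65 [ 0.5025 -0.2333 -0.0089] [-0.4 -0.7 -0.1]
26.025 [ 0.5022 -0.2304 -0.0089] [-0.6  0.2  0.2]
26.4 [ 0.5024 -0.2305 -0.0083] [-0.5 -7.  -2. ]
26.4 [ 0.5024 -0.2305 -0.0083] [-0.5 -7.  -2. ]
```

```bash

python3 -m pendant '{"grip":[0,0,0,0,0,0,0,0,0,0,0,0,0,0,0,0],"linear":[[0.06,0,0],[0,0,0],[-0.4,0,0],[0,0,0],[0,0,0],[0,0,0],[0,0,0],[0,0,0],[0,0,0],[0,0,0],[0,0,0],[0,0,0],[0,0,0],[0,0,0],[0,0,0],[0,0,0]],"turn":[0,0,0,-1,-1,-1,-1,-1,-1,-1,-1,-1,-1,-1,-0.25,0]}'|grep -E 'rot|pos'; python3 chk.py 9
python3 -m pendant '{"grip":[0,0,0,0,0,0,0,0],"linear":[[0.8,0,0],[0.8,0,0],[0.6,0,0],[0,0.75,0],[0,0.75,0],[0,0.7,0],[0,0.7,0],[0,0,0]],"turn":[0,0,0,0,0,0,0,0]}'>/dev/null; python3 chk.py 9
python3 meas.py w10.png
```

```text
tool_pos: [0.5025, -0.2375, -0.0091]
tcp_rot: [0.098, -3.14, -0.001]
28.4 [ 0.5025 -0.2375 -0.0091] [ 0.1 -0.5 -0.1]
29.4 [ 0.4309 -0.1529 -0.0091] [ 0.9 -0.7  0. ]
[ 422  129   28  184 2373] ((0.4088291823863983, -0.09729970246553421), (0.09732390195131302, 0.0070160492323338985), 3.880706548690796) [[0.36000001430511475, -0.09709999710321426], [0.3605000078678131, -0.10409999638795853], [0.4575999975204468, -0.09749999642372131], [0.4571000039577484, -0.09049999713897705]]
[188 301  32  26 679] ((0.466269314289093, -0.21393640339374542), (0.015408477745950222, 0.01721031218767166), 3.766408920288086) [[0.4580000042915344, -0.20589999854564667], [0.45910000801086426, -0.22300000488758087], [0.47450000047683716, -0.22200000286102295], [0.4733999967575073, -0.20479999482631683]]
[195 364  15  36 401] ((0.5111397504806519, -0.21630556881427765), (0.02434471808373928, 0.006793999578803778), 3.6383049488067627) [[0.49880000948905945, -0.21369999647140503], [0.4991999864578247, -0.22050000727176666], [0.5235000252723694, -0.21889999508857727], [0.5231000185012817, -0.21209999918937683]]
```

```bash
python3 -m pendant '{"grip":[0,0,0,0,0],"linear":[[-0.15,0,0],[-0.15,0,0],[-0.1,0,0],[-0.06,0,0],[0,0,0]],"turn":[0,0,0,0,0]}' >/dev/null; python3 chk.py 5 &&
python3 -m pendant '{"grip":[0,0,0],"linear":[[-0.05,0,0],[-0.05,0,0],[0,0,0]],"turn":[0,0,0]}' >/dev/null; python3 chk.py 5 &&
python3 -m pendant '{"grip":[0,0,0],"linear":[[-0.05,0,0],[-0.05,0,0],[0,0,0]],"turn":[0,0,0]}'>/dev/null; python3 chk.py 5 &&
python3 -m pendant '{"grip":[0,0,0],"linear":[[-0.05,0,0],[-0.05,0,0],[0,0,0]],"turn":[0,0,0]}'>/dev/null; python3 chk.py 5
python3 -m pendant '{"grip":[0,0,0,0,0,0,0,0,0,0,0,0,0],"linear":[[0.5,0,0],[0.8,0,-0.4],[0.8,0,-1],[0,0,-1],[0,0,-1],[0,0,-1],[0,0,-1],[0,0,-1],[0,0,-1],[0,0,-1],[0,0,-1],[0,0,-1],[0,0,0]],"turn":[0,0,0,0,0,0,0,0,0,0,0,0,0]}' >/dev/null
python3 meas.py w11.png;python3 chk.py 5
```

```text
30.075 [ 0.445  -0.1545 -0.009 ] [ 0.4 -0.2 -0. ]
30.45 [ 0.447  -0.1541 -0.0091] [-3.5 -1.2  2.1]
30.825 [ 0.4469 -0.1538 -0.0095] [-10.   -2.7   7.8]
30.825 [ 0.4469 -0.1538 -0.0095] [-10.   -2.7   7.8]
[ 497  210  143  117 8328] ((0.53312087059021, 0.23596541583538055), (0.16203777492046356, 0.2042437642812729), 28.635841369628906) [[0.413100004196167, 0.28679999709129333], [0.5109999775886536, 0.10750000178813934], [0.6531999707221985, 0.18520000576972961], [0.5552999973297119, 0.3643999993801117]]
[ 274  205   92   55 3506] ((0.49472740292549133, -0.15693512558937073), (0.08446719497442245, 0.13384246826171875), 3.5955069065093994) [[0.44839999079704285, -0.09279999881982803], [0.45680001378059387, -0.2264000028371811], [0.541100025177002, -0.22110000252723694], [0.5327000021934509, -0.08749999850988388]]
[570 285  32  26 604] ((0.5756718516349792, 0.2602834105491638), (0.04385601729154587, 0.04582976549863815), 5.238440036773682) [[0.5516999959945679, 0.28110000491142273], [0.555899977684021, 0.23549999296665192], [0.5996000170707703, 0.2395000010728836], [0.5953999757766724, 0.2851000130176544]]
32.5 [ 0.3885 -0.1582  0.3034] [-0.6 -0.  -1.2]
```

View pics/w11.png

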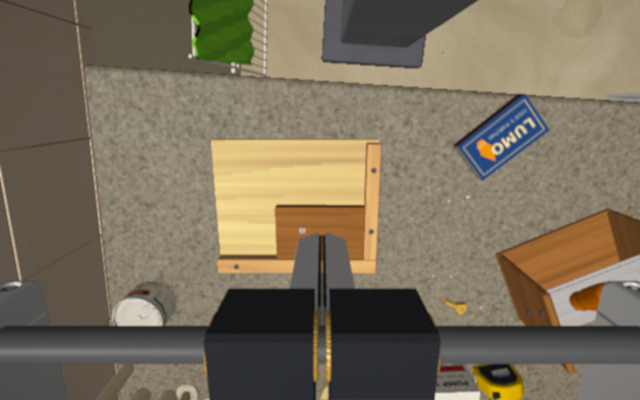

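The picture shows the board square and flush in the jig's corner (px 275–364, 205–258), with the screw at (302,230) and the orange handle half hidden at (585,297). The board's fit of (0.4947, -0.1569) and 3.6° agrees with home. Now cross to the rack and triangulate the screwdriver from two unobstructed wrist views.

```bash
python3 - <<'E'
from h import *
o=observe();c=cam('wrist',o);print('screw',onz(c,302,230,.042))
E
python3 -m pendant '{"grip":[50,50,50,50,50,50,50,50,50,50],"linear":[[-0.36,0.94,-0.1],[-0.36,0.94,-0.1],[-0.36,0.94,-0.1],[-0.36,0.94,-0.1],[-0.36,0.94,-0.1],[-0.36,0.94,-0.1],[-0.36,0.94,-0.1],[-0.36,0.94,-0.1],[-0.36,0.94,-0.1],[0,0,0]],"turn":[0,0,0,0,0,0,0,0,0,0]}' >/dev/null
cat > sd.py <<'E'
from h import *
import sys,pickle
o=observe();im=get_image('wrist');save(im,sys.argv[1]+'.png');pickle.dump(o,open(sys.argv[1]+'.pkl','wb'));print(o['tool_pos'].round(4))
hsv=cv2.cvtColor(im,cv2.COLOR_RGB2HSV);H,S,V=cv2.split(hsv)
m=((S>200)&(V>90)&(H>=4)&(H<15)).astype(np.uint8)*255
n,l,st,ce=cv2.connectedComponentsWithStats(m)
for i in np.argsort(-st[1:,4])[:3]+1: print(st[i],ce[i].round(1))
E
python3 sd.py b1
python3 -m pendant '{"grip":[50,50,50,50,50],"linear":[[0,0.95,0],[0,0.95,0],[0,0.95,0],[0,0.95,0],[0,0,0]],"turn":[0,0,0,0,0]}' >/dev/null
python3 sd.py b2
```

```text
screw [ 0.48478004 -0.17966628  0.042     ]
[0.468  0.1028 0.3278]
[611 188  29  38 799] [626.6 207.1]
[584 259  56  11 406] [611.8 263.9]
[361 216   3   3   3] [362. 217.]
[0.4607 0.2152 0.3288]
[538 187  37  38 938] [556.2 205.1]
[514 252 126  17 924] [576.9 260.1]
[616 178  24   4  39] [628.  179.3]
```

```bash
python3 - <<'E'
from h import *
import pickle
for n in ['w1','b1','b2']:
    im=cv2.imread(f'pics/{n}.png');hsv=cv2.cvtColor(im,cv2.COLOR_BGR2HSV);H,S,V=cv2.split(hsv)
    if n=='w1': print([hsv[y,x].tolist() for x,y in [(258,270),(262,275),(275,278),(290,284),(310,215)]])
    m=((S>215)&(V>80)&(H>=4)&(H<=16)).astype(np.uint8)
    k,l,st,ce=cv2.connectedComponentsWithStats(m)
    print(n,[(st[i].tolist(),ce[i].round().tolist(),hsv[l==i].mean(0).round().tolist()) for i in np.argsort(-st[1:,4])[:5]+1])
    print(proj(cam('wrist',pickle.load(open(n+'.pkl','rb'))),[.47,.17,.15]))
E
```

```text
[[15, 255, 218], [16, 255, 222], [15, 255, 115], [16, 253, 104], [15, 165, 142]]
w1 [([247, 260, 51, 31, 1094], [271.0, 276.0], [15.0, 253.0, 155.0]), ([598, 284, 3, 2, 3], [599.0, 285.0], [8.0, 216.0, 139.0]), ([596, 285, 1, 1, 1], [596.0, 285.0], [8.0, 216.0, 139.0]), ([580, 287, 1, 1, 1], [580.0, 287.0], [8.0, 217.0, 126.0]), ([588, 286, 1, 1, 1], [588.0, 286.0], [8.0, 216.0, 138.0])]
[278.30872837 246.28204745]
b1 [([356, 192, 30, 42, 821], [372.0, 211.0], [16.0, 253.0, 192.0]), ([615, 261, 1, 1, 1], [615.0, 261.0], [8.0, 217.0, 146.0]), ([634, 260, 1, 1, 1], [634.0, 260.0], [8.0, 218.0, 144.0]), ([606, 262, 1, 1, 1], [606.0, 262.0], [8.0, 217.0, 146.0]), ([604, 264, 1, 1, 1], [604.0, 264.0], [8.0, 217.0, 147.0])]
[380.66047774 182.91188683]
b2 [([251, 192, 45, 41, 1026], [272.0, 211.0], [16.0, 253.0, 171.0]), ([605, 255, 1, 1, 1], [605.0, 255.0], [9.0, 216.0, 150.0]), ([620, 255, 1, 1, 1], [620.0, 255.0], [7.0, 217.0, 146.0]), ([625, 255, 1, 1, 1], [625.0, 255.0], [8.0, 217.0, 147.0]), ([630, 255, 1, 1, 1], [630.0, 255.0], [8.0, 219.0, 147.0])]
[280.62964737 182.42568324]
```

```bash
python3 - <<'E'
from h import *
import pickle
caps=[];pl=[];C={}
for n in ['w1','b1','b2']:
    im=cv2.imread(f'pics/{n}.png');hsv=cv2.cvtColor(im,cv2.COLOR_BGR2HSV);H,S,V=cv2.split(hsv)
    c=cam('wrist',pickle.load(open(n+'.pkl','rb')));C[n]=c
    m=((S>225)&(V>60)&(H>=12)&(H<=19)).astype(np.uint8)
    k,l,st,ce=cv2.connectedComponentsWithStats(m);i=np.argmax(st[1:,4])+1
    M=l==i; cap=(M&(V>175)).astype(np.uint8);k2,l2,s2,c2=cv2.connectedComponentsWithStats(cap);j=np.argmax(s2[1:,4])+1
    ys,xs=np.nonzero(l2==j);e=cv2.fitEllipse(max(cv2.findContours((l2==j).astype(np.uint8),0,1)[0],key=len))
    p,q=c2[j],ce[i]; 
    hull=cv2.convexHull(cv2.findContours(M.astype(np.uint8),0,1)[0][0])
    r=cv2.minAreaRect(hull)
    print(n,st[i],s2[j],'cap',p.round(1),'ell',np.round(e[0],1),np.round(e[1],1),'cen',q.round(1),'rect',np.round(r[0],1),np.round(r[1],1),round(r[2],1))
    caps.append(ray(c,*p))
    o,d1=ray(c,*p);_,d2=ray(c,*q); nn=np.cross(d1,d2);print('  px sep',np.linalg.norm(p-q)); pl.append(nn/np.linalg.norm(nn))
E_,r=tri(caps);print('E',E_,r)
for a,b in [(0,1),(0,2),(1,2)]:
    d=np.cross(pl[a],pl[b]);s=np.linalg.norm(d);d/=s;d*=np.sign(d[2]);print(a,b,s,d,'lean',np.degrees(np.arccos(d[2])),'yaw',np.degrees(np.arctan2(-d[1],-d[0])))
_,_,vt=np.linalg.svd(np.array(pl));d=vt[2]*np.sign(vt[2][2]);print('all',d,np.degrees(np.arccos(d[2])),np.degrees(np.arctan2(-d[1],-d[0])))
print('shoulder',E_-.092*d)
E
```

```text
w1 [ 248  260   50   31 1068] [248 264  21  24 367] cap [257.6 275.6] ell [257.6 275.6] [18.4 23.7] cen [270.8 276.5] rect [272.9 277.8] [50.3 27.5] 18.4
  px sep 13.236704046383238
b1 [356 192  30  42 818] [356 194  27  40 565] cap [368.6 209.6] ell [369.6 210.6] [20.8 41.1] cen [371.5 211.1] rect [372.5 212.5] [42.5 24.6] 63.4
  px sep 3.289742998107662
b2 [ 251  192   45   41 1019] [251 193  31  34 459] cap [262.2 207.7] ell [263.6 208.5] [18.7 39.1] cen [271.9 211.5] rect [274.  212.2] [51.9 25.2] 33.7
  px sep 10.479011857413848
E [0.49142101 0.15360908 0.18041392] [np.float64(0.0027793722844900934), np.float64(0.0019857309612961007), np.float64(0.0010534110259747657)]
0 1 0.4175165633018909 [-0.41449033 -0.5977091   0.68625184] lean 46.66586286913814 yaw 55.26004664151223
0 2 0.2827573081355407 [-0.44275313 -0.48213593  0.75598585] lean 40.88841377907364 yaw 47.43824477388277
1 2 0.15108295523852563 [-0.44029112 -0.75700408  0.48279246] lean 61.13205895932894 yaw 59.816724499515544
all [-0.42689333 -0.58010386  0.69371579] 46.07502987904561 53.65097544078884
shoulder [0.53069519 0.20697863 0.11659207]
```

```bash
python3 - <<'E'
from h import *
import pickle
C={n:cam('wrist',pickle.load(open(n+'.pkl','rb'))) for n in ['w1','b1','b2']}
c=C['w1']
for a,b,z in [((265,240),(365,188),.06),((302,312),(395,263),.1),((272,262),(372,222),.11)]:
    v=onz(c,*b,z)-onz(c,*a,z);print('yaw',np.degrees(np.arctan2(-v[0],v[1])),np.linalg.norm(v))
R={'w1':((272.9,277.8),50.3,27.5,18.4),'b1':((372.5,212.5),42.5,24.6,63.4),'b2':((274.,212.2),51.9,25.2,33.7)}
mid=[];far=[];near=[];pl={}
for n,(p,L,W,a) in R.items():
    u=np.array([np.cos(np.radians(a)),np.sin(np.radians(a))]);p=np.array(p)
    mid.append(ray(C[n],*p));near.append(ray(C[n],*(p-u*L/2)));far.append(ray(C[n],*(p+u*L/2)))
    k=np.cross(ray(C[n],*(p-u*20))[1],ray(C[n],*(p+u*20))[1]);pl[n]=k/np.linalg.norm(k)
for x in (mid,near,far): print(tri(x)[0].round(4),np.round(tri(x)[1],4))
for a,b in [('w1','b1'),('w1','b2'),('b1','b2')]:
    d=np.cross(pl[a],pl[b]);s=np.linalg.norm(d);d/=s*np.sign(d[2]);print(a,b,s.round(2),d.round(3),'lean',np.degrees(np.arccos(d[2])),'yaw',np.degrees(np.arctan2(-d[1],-d[0])))
for Y in (24,27,30,33):
    y=np.radians(Y);h=np.array([-np.cos(y),-np.sin(y),0])
    print(Y,{n:round(np.degrees(np.arctan2(-k[2],k@h)),1) for n,k in pl.items()})
# plate mask
for n in ['w1','b2']:
    im=cv2.imread(f'pics/{n}.png');print(n,cv2.cvtColor(im,cv2.COLOR_BGR2HSV)[265,320] if n=='w1' else '')
    hsv=cv2.cvtColor(im,cv2.COLOR_BGR2HSV);m=((hsv[...,0]<20)&(hsv[...,0]>12)&(hsv[...,1]>60)&(hsv[...,1]<150)&(hsv[...,2]>150)).astype(np.uint8)
    k,l,st,ce=cv2.connectedComponentsWithStats(m);print([(st[i].tolist(),ce[i].round(1).tolist()) for i in np.argsort(-st[1:,4])[:6]+1])
E
```

```text
yaw 28.246823406943754 0.15227697825814693
yaw 30.40051004857076 0.13777886353896582
yaw 22.927268529724138 0.13173943559566492
[0.5036 0.1638 0.1568] [0.0007 0.0006 0.0006]
[0.4759 0.1462 0.193 ] [0.0007 0.0028 0.0021]
[0.5386 0.1862 0.1116] [0.0007 0.0025 0.0032]
w1 b1 0.72 [-0.568 -0.338  0.751] lean 41.36582051706261 yaw 30.756635693573486
w1 b2 0.25 [-0.571 -0.507  0.646] lean 49.76340272700834 yaw 41.63298761039349
b1 b2 0.53 [-0.506 -0.3    0.809] lean 36.033458606298744 yaw 30.67998329693934
24 {'w1': np.float64(-142.3), 'b1': np.float64(-177.4), 'b2': np.float64(-149.1)}
27 {'w1': np.float64(-140.8), 'b1': np.float64(-175.5), 'b2': np.float64(-147.0)}
30 {'w1': np.float64(-139.1), 'b1': np.float64(-164.0), 'b2': np.float64(-144.6)}
33 {'w1': np.float64(-137.2), 'b1': np.float64(-9.7), 'b2': np.float64(-141.7)}
w1 [  9  13 195]
[([0, 131, 129, 146, 4392], [74.6, 219.5]), ([325, 229, 38, 30, 540], [346.2, 243.5]), ([0, 170, 90, 74, 360], [48.4, 204.2]), ([443, 0, 45, 18, 242], [466.3, 9.0]), ([545, 214, 44, 43, 147], [567.1, 234.2]), ([188, 32, 20, 16, 118], [196.7, 38.3])]
b2 
[([0, 70, 131, 141, 3453], [77.2, 162.3]), ([318, 169, 45, 36, 622], [346.8, 185.6]), ([2, 91, 66, 7, 238], [35.6, 94.3]), ([120, 93, 18, 115, 209], [128.1, 150.6]), ([426, 148, 21, 18, 143], [434.9, 155.8]), ([465, 0, 30, 15, 143], [480.9, 6.9])]
```

```bash
python3 -m pendant '{"grip":[54,54,54,54,54,54,54,54],"linear":[[0,0,0],[0,0,0],[0,0,0],[0,0,0],[0,-0.7,0],[0,-0.8,0],[0,-0.7,0],[0,0,0]],"turn":[-0.82,-0.82,-0.82,-0.83,0,0,0,0]}'|grep -E "pos|rot"
cat > b3.py <<'E'
from h import *
import sys
o=observe();im=get_image('wrist');save(im,sys.argv[1]);c=cam('wrist',o);Rm=Ro.from_rotvec(o['tcp_rot']).as_matrix()
print('t',o['time_s'],'q',o['q'].round(2),'yaw',np.degrees(np.arctan2(Rm[1,0],Rm[0,0])),o['tool_pos'].round(4),'open',o['opening'],o['grip_force'],o['force'].round(1))
H,S,V=cv2.split(cv2.cvtColor(im,cv2.COLOR_RGB2HSV))
m=((S>225)&(V>60)&(H>=12)&(H<=19)).astype(np.uint8)
k,l,st,ce=cv2.connectedComponentsWithStats(m)
for i in np.argsort(-st[1:,4])[:2]+1:
    r=cv2.minAreaRect(cv2.findContours((l==i).astype(np.uint8),0,1)[0][0]);print(st[i],ce[i].round(1),r)
M=np.array([.5036,.1638,.1568]);d=np.array([-.539,-.311,.783])
print('pred mid',proj(c,M),'end',proj(c,M+.046*d),'sh',proj(c,M-.046*d))
E
python3 b3.py b3.png
```

```text
tool_pos: [0.4947, 0.1556, 0.3295]
tcp_rot: [0.806, -3.035, 0.001]
t 35.475 q [ 0.14  0.01  1.45 -0.    1.68 -1.95] yaw -150.24265518416917 [0.4947 0.1556 0.3295] open 0.05385207562689841 0.0 [-0.4  0.7  0.6]
[310 164  26  49 978] [322.6 185.9] ((322.5, 188.0), (48.0, 25.0), 90.0)
[310  38  10  16  47] [314.4  46. ] ((314.2809143066406, 45.9494514465332), (16.9599666595459, 5.1939897537231445), 57.9946174621582)
pred mid [323.16085892 187.93219873] end [323.20729498 168.16749703] sh [323.12354104 203.81591078]
```

Measured and predicted handle positions agree (322.5,188.0 against 323.2,187.9), and the handle axis is vertical in the picture, so the yaw is right. Descend and grip.

```bash
python3 -m pendant '{"grip":[54,54,54,54,54,54,54,54,54],"linear":[[0,0.05,1],[0,0,1],[0,0,1],[0,0,1],[0,0,1],[0,0,0.7],[0,0,0.5],[0,0,0.5],[0,0,0]],"turn":[0,0,0,0,0,0,0,0,0]}' >/dev/null; python3 b3.py b4.png
python3 -m pendant '{"grip":[10,10,10,10,10,10],"linear":[[0,0,0],[0,0,0],[0,0,0],[0,0,0],[0,0,0],[0,0,0]],"turn":[0,0,0,0,0,0]}' 15; python3 chk.py 9
```

```text
t 36.65 q [ 0.15  0.14  1.73  0.    1.27 -1.95] yaw -149.9930921051269 [0.4927 0.1594 0.128 ] open 0.054209936247108945 0.0 [ 0.3 -0.3  0.7]
[ 288  229   56   74 3068] [315.9 263.1] ((318.5000305175781, 263.5000305175781), (70.21253204345703, 56.796119689941406), 63.43495178222656)
[309  15   5   6  10] [311.9  17.6] ((312.0000305175781, 16.99998664855957), (4.242640495300293, 4.242640495300293), 45.0)
pred mid [317.10934544 271.16322439] end [315.90094917 249.17139807] sh [317.88540017 285.28678728]
time_s: 37.45
tool_pos: [0.494, 0.1593, 0.1295]
tcp_rot: [-0.813, 3.034, -0.001]
force: [0.4, -0.7, 2.2]
opening: 0.0288
grip_force: 14.8
37.45 [0.494  0.1593 0.1295] [ 0.4 -0.7  2.2]
```

Gripped on the 29 mm handle (opening 28.8 mm). Draw along its axis.

```bash
python3 -m pendant '{"grip":[10,10,10,10,10,10,10],"linear":[[0.26,0,-0.33],[0.26,0,-0.33],[0.26,0,-0.33],[0.26,0,-0.33],[0.26,0,-0.33],[0.26,0,-0.33],[0,0,0]],"turn":[0,0,0,0,0,0,0]}' >/dev/null; python3 b3.py b5.png
```

```text
t 38.325 q [ 0.11 -0.02  1.77 -0.    1.39 -1.99] yaw -150.0152453288232 [0.4534 0.1358 0.1896] open 0.02891830815729375 14.76794421672821 [-0.4 -0.9 -1.1]
[ 293  226   58   75 3138] [321.2 260. ] ((318.6538391113281, 260.26922607421875), (57.96617126464844, 70.1695785522461), 33.690067291259766)
[303  62   1   4   4] [303.   63.5] ((303.0, 63.5), (3.0, 0.0), -90.0)
pred mid [319.32768258 288.5928322 ] end [318.81135047 277.23617561] sh [319.70206979 296.82742952]
```

```bash
python3 - <<'E'
from h import *
s=cam('scene')
for z in (.178,.2,.3,.35,.4,.45,.5,.55,.6,.65,.7): print(z,proj(s,[.248,.518,z]).round())
im=get_image('scene');save(im,'s3.png')
H,S,V=cv2.split(cv2.cvtColor(im,cv2.COLOR_RGB2HSV));a=cv2.imread('pics/scene0.png');h0=cv2.cvtColor(a,cv2.COLOR_BGR2HSV)
# column profile along gripper line in scene0 (colour per z) 
for z in np.arange(.18,.72,.03):
    u,v=proj(s,[.248,.518,z]).round().astype(int); print(round(z,2),(u,v),h0[max(v,0),u].tolist() if v>=0 else '')
# orange handle now in scene view
m=((S>190)&(V>60)&(H>=6)&(H<=19)).astype(np.uint8);k,l,st,ce=cv2.connectedComponentsWithStats(m)
print([(st[i].tolist(),ce[i].round(1).tolist()) for i in np.argsort(-st[1:,4])[:4]+1])
E
```

```text
0.178 [137. 188.]
0.2 [135. 182.]
0.3 [127. 150.]
0.35 [122. 134.]
0.4 [117. 116.]
0.45 [112.  98.]
0.5 [107.  78.]
0.55 [102.  58.]
0.6 [96. 37.]
0.65 [90. 15.]
0.7 [84. -9.]
0.18 (np.int64(136), np.int64(188)) [25, 41, 105]
0.21 (np.int64(134), np.int64(179)) [0, 7, 117]
0.24 (np.int64(132), np.int64(169)) [30, 2, 118]
0.27 (np.int64(129), np.int64(160)) [68, 8, 121]
0.3 (np.int64(127), np.int64(150)) [15, 4, 120]
0.33 (np.int64(124), np.int64(140)) [170, 18, 43]
0.36 (np.int64(121), np.int64(130)) [0, 11, 118]
0.39 (np.int64(118), np.int64(120)) [68, 28, 37]
0.42 (np.int64(115), np.int64(109)) [160, 18, 42]
0.45 (np.int64(112), np.int64(98)) [48, 33, 78]
0.48 (np.int64(109), np.int64(86)) [53, 36, 85]
0.51 (np.int64(106), np.int64(75)) [30, 48, 48]
0.54 (np.int64(103), np.int64(62)) [54, 42, 61]
0.57 (np.int64(100), np.int64(50)) [23, 50, 46]
0.6 (np.int64(96), np.int64(37)) [34, 36, 49]
0.63 (np.int64(93), np.int64(24)) [42, 25, 51]
0.66 (np.int64(89), np.int64(10)) [41, 40, 51]
0.69 (np.int64(85), np.int64(-4)) 
0.72 (np.int64(81), np.int64(-19)) 
[([273, 169, 7, 3, 8], [276.1, 170.4]), ([433, 169, 1, 1, 1], [433.0, 169.0]), ([435, 171, 1, 1, 1], [435.0, 171.0]), ([278, 173, 1, 1, 1], [278.0, 173.0])]
```

```bash
python3 - <<'E'
from h import *
import pickle
r=[ray(cam('wrist',pickle.load(open(n+'.pkl','rb'))),*p) for n,p in [('w2',(380,240)),('w3',(513.6,240))]]
X,e=tri(r);print('cheek front corner',X.round(4),np.round(e,4))
o=np.array([.5055,.217]);ex=np.array([.866,.5]);ey=np.array([-.5,.866])
print('rack xy',(X[:2]-o)@ex,(X[:2]-o)@ey)
X2,e2=tri([ray(cam('wrist',pickle.load(open(n+'.pkl','rb'))),*p) for n,p in [('w1',(365,188)),('w2',(484,187))]]);print('other cheek',X2.round(4),np.round(e2,4),(X2[:2]-o)@ex,(X2[:2]-o)@ey)
E
```

```text
cheek front corner [ 0.5265  0.1308 -0.0064] [0.0004 0.0004]
rack xy -0.02494009766226088 -0.08511469578726477
other cheek [ 0.4416  0.2828 -0.0046] [0.0007 0.0007] -0.022488328726887094 0.08891720140350191
```

Plan: draw clear of the rack, then straighten the driver by easing its blade flat against the left cheek's vertical front edge (rack x ≈ -24 mm), which is well clear of the boiler.

```bash
python3 -m pendant '{"grip":[10,10,10,10,10,10,10,10,10],"linear":[[0.25,0,-0.31],[0.25,0,-0.31],[0.25,0,-0.31],[0.25,0,-0.31],[0.6,0,-0.2],[0.6,0,-0.2],[0.4,0,0],[0,0,0],[0,0,0]],"turn":[0,0,0,0,0,0,0,0,0]}' >/dev/null; python3 b3.py b6.png
python3 - <<'E'
from h import *
for n in ('scene','side'):
    save(get_image(n),n+'6.png')
E
```

```text
t 39.55 q [ 0.03 -0.23  1.86  0.    1.52 -2.07] yaw -150.007227276635 [0.3858 0.0971 0.2375] open 0.0288858091625043 14.755591750144958 [-0. -0. -0.]
[ 293  227   58   73 3157] [321.2 260.9] ((321.5, 263.0), (72.0, 57.0), 90.0)
[306 137  11  16  33] [310.7 144.7] ((310.86578369140625, 144.59393310546875), (18.023101806640625, 5.652700424194336), 55.00798034667969)
pred mid [319.59823266 336.49901389] end [319.28467375 334.65117947] sh [319.84100068 337.9296704 ]
```

```bash
python3 -m pendant '{"grip":[10,10,10,10,10,10,10,10,10,10,10],"linear":[[0.45,0,0],[0.42,0,0],[0,0.86,0],[0,0.86,0],[0,0.86,0],[0,0.86,0],[0,0.86,0],[0,0,0.82],[0,0,0.82],[0,0,0.82],[0,0,0]],"turn":[0,0,0,0,0,0,0,0,0,0,0]}' >/dev/null; python3 b3.py b7.png
```

```text
t 41.075 q [ 0.34 -0.28  2.05 -0.    1.38 -1.76] yaw -150.0138662120083 [0.2963 0.1946 0.1622] open 0.028801317111762596 14.906007796525955 [ 0.2  0.8 -0.3]
[ 293  227   58   73 3088] [321.3 260.9] ((318.5000305175781, 261.00006103515625), (57.59724807739258, 70.22396850585938), 29.05460548400879)
[183 187   5   5   5] [185. 189.] ((185.0, 189.0), (5.656854152679443, 0.0), -135.0)
pred mid [149.82751283 433.30269894] end [117.50851824 448.76683675] sh [173.30834628 422.06748421]
```

```bash
python3 -m pendant '{"grip":[10,10,10,10,10,10,10,10,10],"linear":[[-0.5,0,0],[-0.5,0,0],[-0.5,0,0],[-0.3,0,0],[-0.3,0,0],[-0.3,0,0],[-0.3,0,0],[-0.3,0,0],[0,0,0]],"turn":[0,0,0,0,0,0,0,0,0]}' 8 >/dev/null; python3 b3.py b8.png; python3 chk.py 6 && python3 -m pendant '{"grip":[10,10,10,10],"linear":[[-0.3,0,0],[-0.3,0,0],[-0.3,0,0],[0,0,0]],"turn":[0,0,0,0]}' >/dev/null; python3 b3.py b9.png
```

```text
t 42.25 q [ 0.37 -0.06  1.86  0.    1.34 -1.72] yaw -149.99107893476625 [0.3771 0.241  0.1638] open 0.028598662609858307 7.999943196773529 [-0.  -0.3 -0.4]
[ 293  230   57   57 2465] [321.1 257.1] ((321.0, 257.0), (53.740116119384766, 55.154327392578125), 45.0)
[166  83  15  14  21] [175.   90.7] ((174.50001525878906, 88.0), (19.091880798339844, 4.949747562408447), 45.0)
pred mid [134.30185408 324.9910668 ] end [ 95.05138828 319.94062597] sh [161.96486542 328.55052525]
42.3 [0.3768 0.2409 0.1638] [ 0.2  0.1 -1. ]
t 42.8 q [ 0.38  0.    1.8   0.    1.34 -1.71] yaw -149.99716465753355 [0.4006 0.2546 0.1639] open 0.02899590631232003 7.9999807476997375 [ 0.3 -0.4 -0. ]
[ 293  221   57   66 2755] [321.3 254.6] ((321.5, 255.0), (57.27565002441406, 58.68986129760742), 45.0)
[166  56  12  11  19] [173.5  61.6] ((173.25001525878906, 59.2500114440918), (14.849244117736816, 5.65685510635376), 45.0)
pred mid [128.65684915 290.19951266] end [ 86.73130127 277.41959377] sh [157.88759446 299.10974934]
```

The handle is rotating in the grip as intended; its outline changed from 73 to 57 px. Continue gently to upright.

```bash
python3 -m pendant '{"grip":[10,10,10,10,10,10],"linear":[[-0.25,0,0],[-0.25,0,0],[-0.25,0,0],[-0.25,0,0],[-0.15,0,0],[0,0,0]],"turn":[0,0,0,0,0,0]}' >/dev/null; python3 b3.py b10.png; python3 chk.py 2 &&
python3 -m pendant '{"grip":[10,10],"linear":[[-0.1,0,0],[0,0,0]],"turn":[0,0]}' >/dev/null; python3 chk.py 2 &&
python3 -m pendant '{"grip":[10,10],"linear":[[-0.1,0,0],[0,0,0]],"turn":[0,0]}' >/dev/null; python3 chk.py 2 &&
python3 -m pendant '{"grip":[10,10],"linear":[[-0.1,0,0],[0,0,0]],"turn":[0,0]}' >/dev/null; python3 chk.py 2; python3 b3.py b11.png
```

```text
t 43.6 q [ 0.39  0.08  1.72  0.    1.34 -1.7 ] yaw -149.99577670011672 [0.43   0.2716 0.1638] open 0.028554315301763437 7.99997091293335 [-0.1  0.1 -0.7]
[ 293  202   57   85 3607] [321.3 246. ] ((321.0, 244.0), (84.0, 56.0), 90.0)
[156   0  18  27 246] [164.9   9.5] ((164.56227111816406, 12.996109008789062), (26.885042190551758, 15.968842506408691), 86.42366790771484)
pred mid [120.82099532 243.59950536] end [ 75.05990877 219.55182171] sh [152.25995104 260.12083645]
43.65 [0.4299 0.2715 0.1638] [ 0.1 -1.1 -0.6]
43.9 [0.4323 0.2729 0.1638] [-1.   0.3 -0.3]
44.15 [0.435  0.2745 0.1639] [-0.8 -0.1 -0.6]
44.4 [0.4377 0.276  0.1638] [-0.2  0.8 -0.5]
t 44.4 q [ 0.4   0.1   1.7   0.    1.34 -1.7 ] yaw -149.99982586727452 [0.4377 0.276  0.1638] open 0.028285591626653565 8.000041544437408 [-0.2  0.8 -0.5]
[ 293  196   57   91 3824] [321.3 243.6] ((321.0, 241.0), (90.0, 56.0), 90.0)
[156   0  17  17 123] [165.7   5.3] ((166.94151306152344, 4.845283508300781), (21.930335998535156, 9.583003997802734), 47.48955535888672)
pred mid [118.76653682 230.83810538] end [ 71.96176887 203.54687344] sh [150.7981357  249.51530074]
```

```bash
python3 -m pendant '{"grip":[10,10,10,10,10,10,10],"linear":[[0.5,0,0],[0.8,0,0],[0.7,0,0],[0,0,-0.7],[0,0,-0.7],[0,0,-0.7],[0,0,0]],"turn":[0,0,0,0,0,0,0]}' 15 >/dev/null; python3 b3.py c1.png
python3 -m pendant '{"grip":[10,10,10,10,10,10],"linear":[[0.4,-0.9,0],[0.4,-0.9,0],[0.4,-0.9,0],[0.4,-0.9,0],[0.4,-0.9,0],[0,0,0]],"turn":[0,0,0,0,0,0]}' >/dev/null; python3 b3.py c2.png
python3 - <<'E'
from h import *
save(get_image('scene'),'sc2.png');save(get_image('side'),'sd2.png')
A=np.stack([cv2.imread(f'pics/{n}.png').astype(float) for n in ['c1','c2']])
d=np.abs(A[0]-A[1]).max(2)
for v in range(150,206,3): print(v,' '.join(f'{int(d[v,u]):3d}' for u in range(300,345,3)),'|',A[1][v,321].astype(int))
E
```

```text
t 45.325 q [ 0.38 -0.09  1.75 -0.    1.47 -1.72] yaw -149.99937550777366 [0.3863 0.2462 0.2286] open 0.028772865940450087 14.99992311000824 [ 0.5 -0.2 -1.3]
[ 293  197   57   90 3807] [321.3 243.9] ((321.0, 241.5), (89.0, 56.0), 90.0)
[193  79   9   9  12] [198.   83.5] ((197.75003051757812, 82.25000762939453), (11.31370735168457, 2.1213202476501465), 45.0)
pred mid [171.36372624 268.59081177] end [146.9911567  255.82962854] sh [189.77576337 278.23113218]
t 46.125 q [ 0.03 -0.19  1.85 -0.    1.49 -2.06] yaw -150.19504096503303 [0.4001 0.0978 0.2254] open 0.028923949411701497 14.999784529209137 [ 0.6  0.7 -0.4]
[ 293  197   58   89 3855] [321.3 244.5] ((321.5, 241.0), (88.0, 57.0), 90.0)
[314 136   8   8  11] [317.5 140. ] ((317.2882385253906, 139.74705505371094), (9.870336532592773, 1.410048007965088), 40.601295471191406)
pred mid [327.08134215 333.22439479] end [327.82856717 330.63140311] sh [326.50984844 335.20757039]
150  50  46 114 112 111  96 112  99  85  57  31  34  28  45  78 | [139  81  45]
153  72  59  92 110 101  55  37  46  40  45  82 104  99  78  48 | [147 144 135]
156  8
[... 653 characters left out ...]
   4  21  27   9   5  12   5   5  15   3   9 | [ 96 105 111]
183   8   5   2   9   2   3  12   4   4  32  13   1   2   6  13 | [ 99 104 108]
186   7  14  11   2   9  12   7   3   2  14   9  11   5   4   2 | [ 98 105 108]
189   5   6   8   3   2   1   5   3   2  15   2  12  15   3   7 | [ 98 105 107]
192   7  10  18  11   8   7   4   1   2   3  14   5   3  17   6 | [ 96 102 104]
195   6  15   7   4   3   1   4   1   5  13   6   5   2   6   4 | [ 64  84 120]
198   1   2  10  13   3   7   3   3   3   2   8  11   5   4  13 | [  0  73 142]
201   9   2   7  11   3   5   1   4   4   2   1   4   6   9   4 | [  0  73 142]
204  16   7   1   3   2   2   3   4   2   5   2   0   1   1   4 | [  4  57 109]
```

The blade reads as neutral steel from v=180 to 194 at u=321. Both the shoulder rim and the tip sit about +4 mm along tool x, so the driver is upright. Next, cross to the screw and check there.

```bash
python3 -m pendant '{"grip":[10,10,10,10,10,10,10,10,10,10,10,10,10,10,10],"linear":[[0,0,0],[0,0,0],[0,0,0],[0,0,0],[-0.24,-0.94,0],[-0.24,-0.94,0],[-0.24,-0.94,0],[-0.24,-0.94,0],[-0.24,-0.94,0],[-0.24,-0.94,0],[-0.24,-0.94,0],[-0.24,-0.94,0],[-0.24,-0.94,0],[-0.24,-0.94,0],[0,0,0]],"turn":[0.82,0.82,0.82,0.82,0,0,0,0,0,0,0,0,0,0,0]}' >/dev/null; python3 b3.py c3.png
python3 - <<'E'
from h import *
o=observe();c=cam('wrist',o);im=cv2.imread('pics/c3.png').astype(int)
hsv=cv2.cvtColor(im.astype(np.uint8),cv2.COLOR_BGR2HSV)
for v in (199,203,210):
    u=np.nonzero((hsv[v,280:365,1]>200))[0]+280;print('orange row',v,u.min(),u.max())
print('screw pred px',proj(c,[.485,-.181,.042]))
Rm=Ro.from_rotvec(o['tcp_rot']).as_matrix()
for s in(-.133,-.14,-.125):
    for x in(0,.004): print('tip px',s,x,proj(c,o['tool_pos']+Rm@[x,0,-s]))
for v in range(164,200,3): print(v,' '.join('%3d/%3d'%(hsv[v,u,1],hsv[v,u,2]) for u in range(300,345,4)))
for n in('scene','side'): save(get_image(n),n+'9.png')
for n,col in (('scene',None),('side',None)):
    i=cv2.imread(f'pics/{n}9.png');H,S,V=cv2.split(cv2.cvtColor(i,cv2.COLOR_BGR2HSV));m=((S>190)&(V>50)&(H>=5)&(H<=19)).astype(np.uint8)
    k,l,st,ce=cv2.connectedComponentsWithStats(m);cc=cam(n)
    print(n,[st[j].tolist() for j in np.argsort(-st[1:,4])[:3]+1],'pred shoulder',proj(cc,o['tool_pos']+[0,0,.0195]),'tip',proj(cc,o['tool_pos']+[0,0,-.133]),'screw',proj(cc,[.485,-.181,.042]))
E
```

```text
t 48.15 q [-0.51  0.06  1.61  0.    1.47 -2.15] yaw -176.27164253918986 [ 0.4919 -0.1778  0.2262] open 0.028499048848365828 14.999869912862778 [-0.8  1.1 -0.9]
[ 293  197   58   88 3831] [321.4 243.8] ((321.5, 240.5), (87.0, 57.0), 90.0)
[545  62  16  19 182] [552.2  71.1] ((551.6422729492188, 72.18846893310547), (19.470685958862305, 12.717339515686035), 74.74488067626953)
pred mid [723.62453012 241.3238789 ] end [772.04442364 227.08406849] sh [687.14989342 252.05070776]
orange row 199 311 332
orange row 203 307 336
orange row 210 304 338
screw pred px [317.46540401 169.90865687]
tip px -0.133 0 [321.06899013 185.81981461]
tip px -0.133 0.004 [321.06260038 181.88106   ]
tip px -0.14 0 [321.07405614 184.26306763]
tip px -0.14 0.004 [321.06780385 180.39499636]
tip px -0.125 0 [321.06295366 187.67477387]
tip px -0.125 0.004 [321.05639934 183.65202225]
164 167/159 173/159 178/159 175/159 173/159 173/158 173/158 175/159 176/158 172/159 173/158 172/157
167 173/152 172/153 172/154 170/153 133/153 127/153 171/152 177/153 172/153 174/152 171/152 175/149
170 173/162 176/162 173/162 176/161   8
[... 620 characters left out ...]
 175/153 169/155 175/153 169/154 172/154
191 173/161 175/159 177/160 172/162 173/165  20/ 91  36/ 86 175/165 170/165 175/163 173/165 173/165
194 176/154 174/154 175/153 171/155 171/155  44/ 93  54/ 81 175/156 172/156 172/156 172/157 171/158
197 176/155 172/154 171/155 180/147 238/122 253/111 255/103 223/110 177/150 176/158 174/160 178/158
scene [[379, 175, 9, 14, 46], [383, 186, 4, 13, 26], [379, 200, 6, 9, 18]] pred shoulder [381.93299207 189.03214427] tip [377.76830563 238.52191924] screw [376.96741012 255.24202414]
side [[375, 190, 7, 22, 102], [0, 0, 8, 14, 46], [3, 16, 7, 14, 24]] pred shoulder [378.12036905 199.40981203] tip [373.99984748 229.52948906] screw [373.32013994 240.2346067 ]
```

```bash
python3 - <<'E'
from h import *
o=observe();c=cam('wrist',o)
sc=onz(c,318,171.8,.042);print('screw',sc)
for z in(.078,.093): print('tip',z,onz(c,321.8,182,z),onz(c,321.8,180,z))
for n,a,u0 in(('scene','scene6',378),('side','side6',374)):
    A=cv2.imread(f'pics/{a}.png').astype(int);B=cv2.imread(f'pics/{n}9.png').astype(int);d=np.abs(A-B).max(2);cc=cam(n)
    for v in range(205,250,2):
        if n=='side' and v>240: break
        print(n,v,' '.join('%3d'%d[v,u] for u in range(u0-6,u0+9)))
    for z in(.067,.08,.093,.1): print(z,proj(cc,[.488,-.178,z]).round(1))
E
```

```text
screw [ 0.48695486 -0.17970488  0.042     ]
tip 0.078 [ 0.49060012 -0.17524067  0.078     ] [ 0.48849055 -0.17538014  0.078     ]
tip 0.093 [ 0.48732871 -0.17549357  0.093     ] [ 0.48530852 -0.17562713  0.093     ]
scene 205   5   7  10  26  64  46  45  32  41  32  38  43  51  12   3
scene 207   3   4   9  19  85  58  48  36  37  30  44  55  39   8   8
scene 209   3   3   4   4  15  27  28  60  35  33  23  24   1  10   9
scene 211   9   6   3   7   4   4   3  58  69  13  10  12   6   9   1
scene 213   5   4   7   9   2  12   9  17  41   8   3   9   2   7  10
scene 215  10  11   8   5   9  13  15  11  53   7   5   9   6   7   2
scene 217   4   2   2   5   2  10  14  15  34   6  12   9   4   8   6
scene 219   8  12  10   8   7   4  17  16  23   4   2   8   9   3   2
scene 221   3   2  10   2  13   6  23  11  17   9   3   5   9   5   4
scene 223   6   8   5   2   6  10  28   6  10   7   5   3   5   3   7
scene 225   5   7   4   8   6   7  21  15   9   5   3   4   6   9  13
scene 227   2   0  11   7   7  20  20  24   7   4   7   6   7   5   2
scene 229   6   7   9   3  12  19  20  19   
[... 1421 characters left out ...]
 1
side 223   2   3   2   4   5  15  23  16   6   3   1   1   4   2   3
side 225   5   2   2   3   6  15  23  15   5   3   2   3   2   3   2
side 227   1   1   1   2   9  27  37  20   6   1   3   2   4   3   4
side 229   4   1   4   3  27  67  61  25   4   2   2   1   3   3   2
side 231   1   3   4   8  34  60  50  24   3   2   3   3   3   1   3
side 233   2   3   1   3   4   8   5   2   1   1   2   3   4   3   1
side 235   2   1   4   2   4   4   1   1   1   3   4   4   1   1   3
side 237   2   4   1   2   1   3   4   3   1   1   2   2   4   5   5
side 239   4   3   4   2   3   2   2   4   1   2   5   1   2   3   4
0.067 [373.4 235. ]
0.08 [373.7 232.7]
0.093 [374.1 230.3]
0.1 [374.2 229. ]
```

The tip ends at v≈244 in the scene view and v≈232 in the side view, giving z ≈ 0.08, with the blade vertical. The wrist view gives the screw at (0.487, -0.180) and the tip at about (0.4895, -0.175). Small correction, lower by 14 mm, and settle.

```bash
python3 -m pendant '{"grip":[10,10,10,10,10,10,10,10],"linear":[[0.09,-0.14,0],[0,0,0.15],[0,0,0.16],[0,0,0.16],[0,0,0],[0,0,0],[0,0,0],[0,0,0]],"turn":[0,0,0,0,0,0,0,0]}' >/dev/null; python3 b3.py d1.png
python3 - <<'E'
from h import *
o=observe();c=cam('wrist',o)
im=cv2.imread('pics/d1.png');hsv=cv2.cvtColor(im,cv2.COLOR_BGR2HSV);S=hsv[...,1];V=hsv[...,2]
for v in range(150,196,2): print(v,' '.join('%3d/%3d'%(S[v,u],V[v,u]) for u in range(308,334,2)))
for n in('scene','side'): save(get_image(n),n+'10.png')
for n,a in(('scene','scene6'),('side','side6')):
    d=np.abs(cv2.imread(f'pics/{a}.png').astype(int)-cv2.imread(f'pics/{n}10.png').astype(int)).max(2)[:,366:386]
    b=[v for v in range(215,262) if d[v].max()>20];print(n,b[-8:],[(np.argsort(-d[v])[:2]+366).tolist() for v in b[-3:]])
    print([proj(cam(n),[.487,-.18,z]).round(1).tolist() for z in(.042,.055,.065,.075)])
# board check
m=((S>110)&(V<185)&(V>60)&(hsv[...,0]<18)).astype(np.uint8)*255;m[:, :250]=0
ys=[next((v for v in range(100,190) if S[v,u]>160 and V[v,u]<180),None) for u in (285,300,340,360,375)];print('near edge',ys,[onz(c,u,v,.03)[:2].round(4).tolist() for u,v in zip((285,300,340,360,375),ys) if v])
E
```

```text
t 49.3 q [-0.52  0.07  1.63  0.    1.44 -2.16] yaw -176.24048117167249 [ 0.4891 -0.1821  0.2129] open 0.028794161673866392 14.999864995479584 [ 0.3 -0.1 -1.1]
[ 293  197   57   89 3840] [321.4 243.7] ((321.0, 241.0), (88.0, 56.0), 90.0)
[556  64  16  19 201] [563.7  72.8] ((563.2353515625, 73.9411849975586), (19.402849197387695, 13.581995010375977), 75.96376037597656)
pred mid [746.10590146 251.35521348] end [800.81463612 238.16976505] sh [705.4022478  261.16527268]
150 171/161 174/160 171/161 170/162 169/161 174/161 173/161 175/159 174/160 172/159 172/159 171/158 171/158
152 174/155 174/155 173/155 173/155 171/155 173/156 173/155 174/155 174/157 173/155 172/154 171/155 172/153
154 171/152 173/152 173/152 174/152 174/152 171/152 174/151 176/151 172/153 176/151 174/151 173/152 177/150
156 169/149 173/149 170/150 172/150 176/148 172/148 173/146 171/148 173/146 172/147 173/146 171/148 172/148
158 173/152 174/152 176/151 175/153 176/151 173/153 175/150 174/151 173/150 174/151 173/152 175/150 173/150
160 171/164 172/165 175/163 175/163 176/162 175/163 173/162 179/161 175/163 175/160 172/1
[... 1564 characters left out ...]
52 173/153 101/129  22/ 92  22/ 81  36/ 84 154/137 175/153 172/151 177/151
192 175/150 173/150 175/149 173/150 175/150  98/130  17/ 92  19/ 82  37/ 83 154/137 174/152 176/149 177/150
194 171/151 172/153 171/152 173/152 172/153  97/126  45/ 91  49/ 83  58/ 84 156/134 175/153 174/155 173/155
scene [240, 241, 243, 244, 245, 246, 247, 248] [[379, 378], [379, 378], [377, 379]]
[[376.9, 254.8], [377.2, 251.0], [377.5, 248.1], [377.7, 245.1]]
side [228, 229, 230, 231, 232, 233, 234, 235] [[375, 374], [375, 374], [374, 375]]
[[373.2, 239.8], [373.5, 237.5], [373.8, 235.7], [374.0, 233.9]]
near edge [None, 148, 148, 148, 148] [[0.4593, -0.2074], [0.4564, -0.1632], [0.455, -0.1411], [0.4539, -0.1245]]
```

Tip over screw agrees in all three views: about 24 mm above, under 4 mm off sideways. The board's near edge lies at 3.7°, which is square with the jig. Handing in.

```bash
python3 -c "
from bench import job;print(job.close_job())"
```

```text
the job is handed in; nothing more can be done
None
```

The job is handed in: my last measurements put the board flush and square in the jig corner, with the screwdriver held upright and still, its point about 24 mm above the screw head and a few millimetres off-centre at most.

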